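# Press the cap onto a sample jar with one turn of the capping press

## Robot

A 6-joint arm with a two-finger parallel gripper is mounted at the origin on the work surface. World frame = base frame: x ahead of the robot, y to its left, z up, the work surface at z = 0. Lengths are in m, angles in rad, forces in N, time in s.
With the tool pointing down it reaches from about 0.25 to 0.725 m from the base axis. Payload 4 kg.
Tool frame: the origin (TCP) lies midway between the tips of the shut fingers; the grasp point (between the pads) lies pinch_z behind it (pinch_z is the distance from the TCP to the grasp point, in m); z points along the fingers, y is the direction in which the jaws open and shut (so a half turn about z gives the same grasp; the last joint's range is limited). The gripper opens to 85 mm and grips with 20 to 120 N. Pads are 22 mm wide; open, the fingers measure 114 mm over their backs; the gripper's body (76 mm by 85 mm) begins 54 mm behind the grasp point. The pads swing forward as they close: fully open they stand 13 mm farther back than shut.
Start: joints at [-1.109, 0.241, 0.005, 1.335, 0, 1.571], TCP at [0.223, -0.448, 0.207] pointing down, gripper open.
Joint ranges: [-2.72, 2.72], [-1.05, 1.87], [-1.09, 1.28], [-1.99, 2.15], [-1.42, 1.44], [-3.14, 3.14]. Speed limits (rad/s): [2.79, 2.79, 3.14, 3.14, 3.14, 3.14].

## Interface

Orientations are given as a unit quaternion [x, y, z, w].
In Python, from workcell import * gives the robot as it stands.
- The arm moves only by the tool move_arm, never from a script. Its argument "motion" is a list of rows, each a list of 3 entries, a list of its own where there are three numbers: the finger opening in mm, from 0 to 85.4, then the shift along the tool's x, y, z in units of 50 mm (1.0 is 50 mm), then the turn about the tool's z in units of 6 degrees (1.0 is 6 degrees). In form: [[claw, [dx, dy, dz], roll], ...]. A call has exactly 10 rows; each row is the pose to reach, as a shift and turn from the pose commanded when the call began, along the tool's axes at that moment; what a row does not reach only later rows make up. A row lasts 1/10 s, in which the tool goes at most 50 mm and 8.59 degrees, less where a joint would pass 70% of its speed; a pose out of reach is approached as far as the arm can. A call with a gripper value outside its range is refused whole. The fingers move at their own pace and stop on an object; the grip force is fixed at half the most. Time passes only in rows, so rows that repeat a pose let the fingers close, or fill a call up. It gives the time, the measured TCP pose, the force and the opening at its end, in the units of the state.
- get_obs(): the state, without advancing time (a new reading comes with each control period).
- camera(name): name is "scene" or "top" or "wrist"; returns a dict with "color" (384x512x3 uint8, red, green, blue), "fx", "fy", "cx", "cy" (pixels), "distortion" ([k1, k2, p1, p2, k3] as OpenCV has them; the pictures are not rectified), "rvec" (rotation vector, rad) and "tvec" (3), from world to camera coordinates, as OpenCV has them; the wrist camera has in their place "mount" (4x4, takes a point from camera to tool coordinates, whose origin is the TCP and whose axes are the flange's). Camera axes: x right, y down, z forward; pixel columns grow to the right and rows downward; lengths in m; the calibration is good to about 2 mm. A picture is of the moment at which its call begins: read the wrist's pose just before it. There is no depth.
- job_done(): hands the job in, once; it reports no verdict.
The state is a dict: "clock": time; "joint_pos": joint angles; "joint_vel": joint speeds; "tau": joint torques, N m; "eef_pos": TCP position; "tool_rot": TCP orientation; "ft_force": force on the tool from outside, world axes, zero at the start; "ft_torque": the same for the moment, N m; "grip_width": finger opening in m.
Only numpy, scipy, OpenCV 4.12 (cv2) and the standard library are available. Lean on these libraries where they do the work, as an engineer would, in place of code of your own. Each camera call takes 0.05 s, during which the arm holds its last target.

## Task

Gently push the press's slide with the sample jar all the way home against its rear bumper. Then turn the flywheel by its crank knob clockwise (seen from above) through exactly one full revolution, until you feel the wheel itself come up against its solid stop, never pushing on the crank with more than about 1 kg; the ram then has come down once, pressed the cap on and gone back up. Let go, and leave the beaker, the tube rack and the marker alone.

Things in the scene. Friction and masses are not known exactly. Their poses are not given: they have to be found in the camera images.
- press: Bench capping press, bolted down: white gearbox and head on a grey base 20 mm thick. Origin on the bench; z up; front (-x) faces the robot. In its frame, mm: base x -110..90, y -160..140; gearbox x -90..40, y -150..-20, top 140; column x 42..82, y -20..10, top 140; head x -25..25, y -20..120, 115..170 high, over the slide, which runs along x at y = 90.
- wheel_axis (a point): Centre of the hub's flat top, on the vertical flywheel axis (press x -30, y -80 mm), 189 mm high. Hub 46 mm across; grey flywheel 140 mm, 155..171 mm high. It turns clockwise from above, exactly one revolution from solid stop to solid stop (red lines on it then point to the front, -x), and stays where it is left. The ram is lowest at half a turn.
- slide (a joint): How far the slide is out of the press, m: 0 = fully home on its rear rubber bumper, up to 0.05 = pulled out towards the front. Pushing it along the press's +x lowers it; it drags with about 3 N and stays where it is left.
- paddle (a point): Centre line of the front (-x) face of the slide's blue upright paddle, where the slide is pushed home; this point is 70 mm high. Paddle 44 mm wide (y), 8 mm thick, 25 to 75 mm above the bench. The amber jar, 32 mm across, with its blue cap stands 79 mm behind this point.
- knob_top (a point): Centre of the top of the black crank knob: upright, 24 mm across, 60 mm tall, top 241 mm above the bench, spins on its pin, 55 mm from the flywheel axis. Its crank arm has lost motion: it swings free through 0.8 rad before it drives the wheel, and both its start in that play and its setting to the wheel differ, so the knob travels 0 to 0.8 rad more than one turn. Driving takes 2 to 8 N at the knob.
- coupling (a joint): Twist of the yellow sprung ring (52 mm across) on the hub through which the crank drives the wheel, rad, positive when driven clockwise: 20 N m/rad, so 1 N at the knob twists it 0.0027 rad. Above 0.04 (14 N at the knob) the drive is overloaded.
- pin (a joint): Orange stroke indicator pin (10 mm across) on the gearbox top; it rises evenly with the flywheel's turn, m: 0 at the start, 0.012 after one full revolution (1 degree is only 0.033 mm: too coarse to set the stop by).
- cap (a joint): How far the blue cap is pressed onto the jar, m: 0 = loose on top, 0.008 or more = pressed on. The ram presses it when the slide is home.
- beaker: Empty glass beaker, 68 mm across, 85 mm tall, origin under its centre. Leave alone.
- rack: White rack 70 x 70 mm with two blue-capped tubes, 103 mm tall, origin under its centre. Leave alone.
- marker: White and blue marker pen 125 mm long, lying along its x, 11 mm thick. Leave alone.

How it is judged:
On the way, in this order (a step that is already met when the one before it is completed fails the run):
1. the slide is home on its bumper (within 2 mm) with the flywheel still at its start (value of joint slide below 0.002 m and value of joint pin below 0.0006 m), for 0.2 s.
2. the flywheel passes half a turn with the slide still home, and the cap is pressed on at least 7 mm (value of joint cap above 0.007 m and value of joint pin above 0.0062 m and value of joint slide below 0.002 m), for 0.05 s.
3. the flywheel reaches its stop after one revolution (within 2 degrees) (value of joint pin above 0.01193 m), for 0.2 s.
At the end, for the whole second after the job is handed in: The flywheel rests within 2 degrees of its stop after exactly one revolution (indicator pin above 11.93 mm), the cap is pressed on at least 7 mm and the slide is within 2 mm of home; nothing is held (value of joint pin above 0.01193 m and value of joint cap above 0.007 m and value of joint slide below 0.002 m and velocity of joint pin below 0.0005 m/s); the robot touches nothing.
It fails at once if the slide or jar is pushed with more than 25 N (contact force between the arm and slide above 25 N).
It fails at once if the drive is forced: its sprung coupling twists more than 0.04 rad (14 N at the knob) (value of joint coupling above 0.04 rad or value of joint coupling below -0.04 rad).
It fails at once if the beaker, rack or marker is moved more than 15 mm (distance of any of beaker, rack, marker from where it was at the start of the episode above 0.015 m).
It also fails if it takes over 72 s, if anything falls off the work surface, if the arm or the gripper's body presses on something with over 40 N, if the wrist force passes 120 N, or if a joint passes its speed limit or range.

## Working session

There is one attempt and no reset: what is moved stays moved. The work goes in short steps, Python scripts to look and compute and a tool call to move; the robot and the scene stay as the last step left them, time stands still between calls to the robot, and variables do not carry over. Pictures are saved under pics/ and viewed, and the job is handed in when it is done.

Besides the shell and the picture viewer there is one more tool, called after "Call:" by a JSON object that holds its "method" and its "body", one argument or row to a line. move_arm: Moves the arm, as the interface text tells. Its arguments: {"type":"object","properties":{"motion":{"type":"array","items":{"type":"array"}}},"required":["motion"]}

```bash
mkdir -p pics; ls; python3 - <<'E'
from workcell import *
import cv2,numpy as np
o=get_obs(); print({k:np.round(v,4).tolist() for k,v in o.items()})
for n in ["scene","top","wrist"]:
    c=camera(n); cv2.imwrite(f"pics/{n}0.png",c["color"][:,:,::-1])
    print(n,{k:np.round(v,4).tolist() for k,v in c.items() if k!="color"})
E
```

```text
pics
{'clock': 0.0, 'joint_pos': [-1.109, 0.2414, 0.0037, 1.3352, 0.0, 1.5708], 'joint_vel': [0.0008, 0.0009, 0.0007, -0.0015, 0.0001, 0.0016], 'tau': [-0.0008, -37.2323, 25.2406, 0.0172, 0.0002, -0.0], 'eef_pos': [0.2225, -0.447, 0.2059], 'tool_rot': [0.9735, 0.2289, -0.0002, -0.001], 'ft_force': [0.4186, 0.3591, 0.3969], 'ft_torque': [-0.0132, 0.0218, -0.0096], 'grip_width': 0.0855}
scene {'fx': 441.4566, 'fy': 441.4566, 'cx': 255.8048, 'cy': 194.6061, 'distortion': [-0.1565, 0.0, 0.0, 0.0, 0.0], 'rvec': [1.3425, 2.4103, -0.7053], 'tvec': [0.3289, -0.3782, 1.4679]}
top {'fx': 422.2586, 'fy': 422.2586, 'cx': 248.8632, 'cy': 193.9167, 'distortion': [0.0317, 0.0, 0.0, 0.0, 0.0], 'rvec': [2.1279, -2.1235, 0.2267], 'tvec': [-0.0221, 0.6583, 0.8939]}
wrist {'fx': 343.5972, 'fy': 343.5972, 'cx': 255.3479, 'cy': 190.8139, 'distortion': [-0.0832, 0.0, 0.0, 0.0, 0.0], 'mount': [[0.0004, -0.9513, -0.3082, 0.0794], [1.0, 0.0006, -0.0004, 0.0006], [0.0005, -0.3082, 0.9513, -0.1665], [0.0, 0.0, 0.0, 1.0]]}
```

View pics/scene0.png

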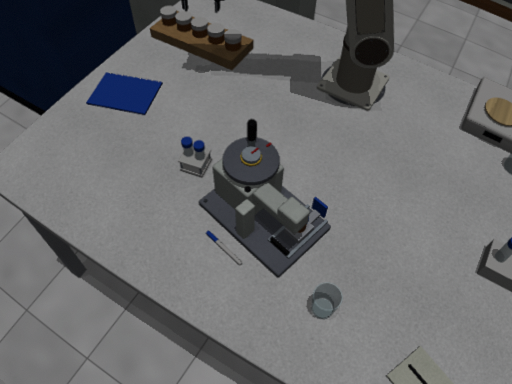

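View pics/top0.png

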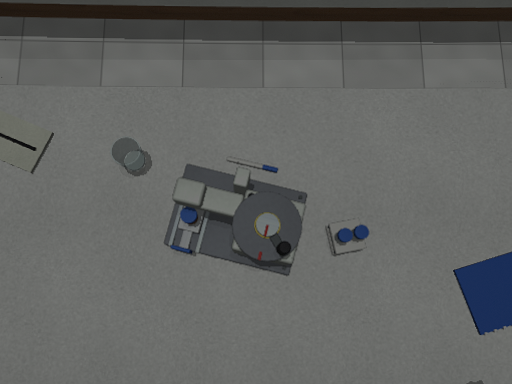

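View pics/wrist0.png

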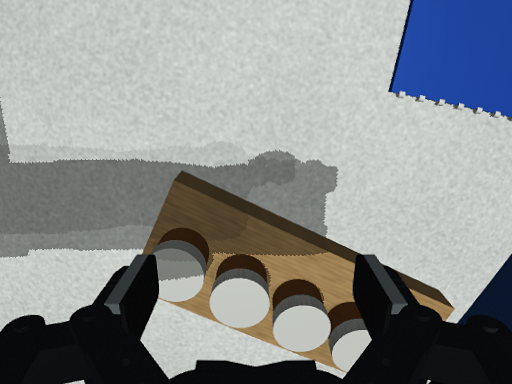

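```bash
cat > h.py <<'E'
from workcell import *
import cv2,numpy as np
from scipy.spatial.transform import Rotation as R
def ray(c,uv,T=None):
    K=np.array([[c["fx"],0,c["cx"]],[0,c["fy"],c["cy"]],[0,0,1]])
    p=cv2.undistortPoints(np.array([[uv]],float),K,np.array(c["distortion"]))[0,0]
    d=np.array([p[0],p[1],1.])
    if "rvec" in c:
        Rm=cv2.Rodrigues(np.array(c["rvec"]))[0]; return -Rm.T@c["tvec"],Rm.T@d
    o,q=T; M=np.array(c["mount"]); Rt=R.from_quat(q).as_matrix()
    return np.array(o)+Rt@M[:3,3], Rt@M[:3,:3]@d
def onz(c,uv,z,T=None):
    o,d=ray(c,uv,T); return o+d*(z-o[2])/d[2]
def proj(c,P):
    K=np.array([[c["fx"],0,c["cx"]],[0,c["fy"],c["cy"]],[0,0,1]])
    return cv2.projectPoints(np.array(P,float).reshape(-1,3),np.array(c["rvec"]),np.array(c["tvec"]),K,np.array(c["distortion"]))[0][:,0]
def blobs(m,amin=8):
    n,l,s,ce=cv2.connectedComponentsWithStats(m.astype(np.uint8))
    return [(s[i].tolist(),np.round(ce[i],1).tolist()) for i in range(1,n) if s[i][4]>=amin]
E
python3 - <<'E'
from h import *
c=camera("top"); im=c["color"]; 
cr=im[145:285,150:390]; cv2.imwrite("pics/topz.png",cv2.resize(cr[:,:,::-1],None,fx=3.3,fy=3.3,interpolation=cv2.INTER_CUBIC))
h=cv2.cvtColor(im,cv2.COLOR_RGB2HSV).astype(int)
reg=np.zeros(im.shape[:2],bool); reg[145:285,150:390]=1
print("blue",blobs(reg&(h[...,0]>100)&(h[...,0]<130)&(h[...,1]>120)))
print("red",blobs(reg&((h[...,0]<8)|(h[...,0]>172))&(h[...,1]>120)))
y=reg&(h[...,0]>15)&(h[...,0]<40)&(h[...,1]>90); print("yellow",blobs(y))
print("black",blobs(reg&(h[...,2]<35),20))
c=camera("scene"); im=c["color"]; cr=im[100:280,160:360]; cv2.imwrite("pics/scz.png",cv2.resize(cr[:,:,::-1],None,fx=3.3,fy=3.3,interpolation=cv2.INTER_CUBIC))
E
```

```text
blue [([263, 165, 15, 7, 60], [269.6, 168.3]), ([181, 207, 16, 16, 209], [188.5, 214.6]), ([354, 225, 15, 14, 162], [360.7, 231.8]), ([338, 228, 15, 14, 160], [344.8, 234.9]), ([171, 245, 21, 8, 72], [180.8, 248.8])]
red [([264, 226, 4, 10, 18], [265.8, 230.3]), ([258, 252, 4, 8, 20], [259.5, 255.5])]
yellow [([254, 214, 16, 25, 50], [258.5, 229.0])]
black [([276, 242, 15, 14, 157], [283.1, 248.2])]
```

View pics/topz.png

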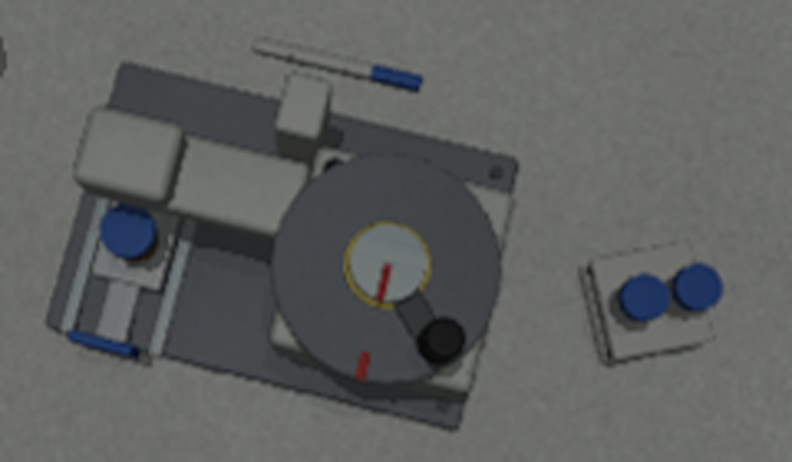

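View pics/scz.png

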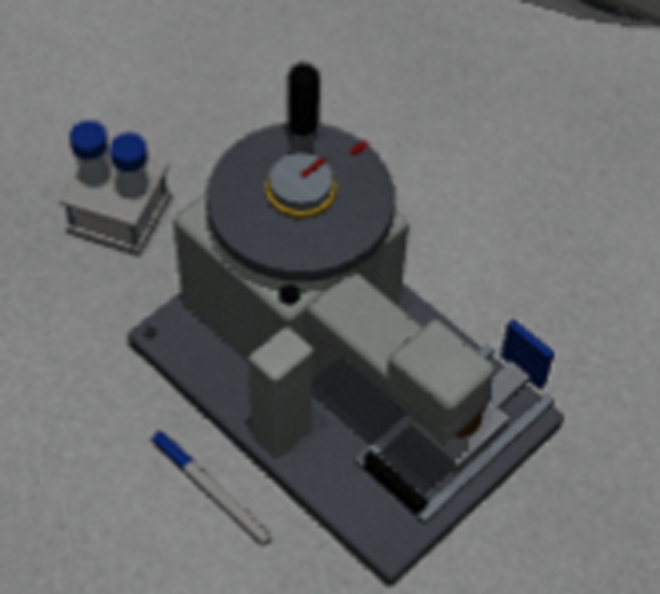

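```bash
python3 - <<'E'
from h import *
import workcell; print([n for n in dir(workcell) if n[0]!='_'])
try: print(pinch_z)
except Exception as e: print(e)
c=camera("top"); im=c["color"]
print("knob",onz(c,(283.1,248.2),.241))
# hub: bright circle inside yellow
z=lambda u,v:(150+(u+.5)/3.3-.5,145+(v+.5)/3.3-.5)
print("hub",onz(c,z(388,262),.189), "wheel",onz(c,z(387,270),.171))
for uv in [(122,63),(517,158),(458,428),(49,326)]: print("base",onz(c,z(*uv),.02))
for n,uv in [("redin",(379,300)),("redout",(362,375)),("hubred",(388,266))]: print(n,onz(c,z(*uv),.171 if n=="redout" else .189))
print("cap",onz(c,z(128,232),.085))
for uv in [(68,336),(136,350),(70,344),(133,357)]: print("padtop",onz(c,z(*uv),.075))
E
```

```text
['Unreachable', 'camera', 'get_obs', 'job_done', 'pinch_z']
0.0187
knob [ 0.52395339 -0.07952223  0.241     ]
hub [ 0.57411379 -0.05442119  0.189     ] wheel [ 0.57153724 -0.0548651   0.171     ]
base [0.74072374 0.12828541 0.02      ]
base [ 0.67116537 -0.15851704  0.02      ]
base [ 0.47960212 -0.11230999  0.02      ]
base [0.5497466  0.17368078 0.02      ]
redin [ 0.55172227 -0.04895772  0.189     ]
redout [ 0.50907764 -0.03953148  0.171     ]
hubred [ 0.57174637 -0.05440164  0.189     ]
cap [0.60682849 0.11214445 0.085     ]
padtop [0.53880391 0.15093424 0.075     ]
padtop [0.52962549 0.10586692 0.075     ]
padtop [0.53355214 0.1494202  0.075     ]
padtop [0.52504218 0.10771098 0.075     ]
```

```bash
python3 - <<'E'
from h import *
A=np.array([[.09,.14],[.09,-.16],[-.11,-.16],[-.11,.14],[-.03,-.08]])
B=np.array([[.7407,.1283],[.6712,-.1585],[.4796,-.1123],[.5497,.1737],[.5735,-.0545]])
a0,b0=A.mean(0),B.mean(0);H=(A-a0).T@(B-b0)
th=np.arctan2(H[0,1]-H[1,0],H[0,0]+H[1,1]);c,s=np.cos(th),np.sin(th);M=np.array([[c,-s],[s,c]])
t=b0-M@a0;print("yaw",np.degrees(th),t);print("res mm",(B-(A@M.T+t))*1000)
inv=lambda p:(np.array(p)-t)@M
print("hub pred",M@[-.03,-.08]+t)
for n,p in dict(knob=(.52395,-.0795),cap=(.6068,.1121),pf1=(.5336,.1494),pf2=(.525,.1077),pb1=(.5388,.1509),pb2=(.5296,.1059),bk1=(.72,.1)).items(): print(n,np.round(inv(p)*1000,1))
for x in(-.079,-.1,-.13,-.16):print(x,M@[x,.09]+t)
k=np.array([.52395,-.0795])
for h in [B[4],M@[-.03,-.08]+t]: d=k-h;print(np.linalg.norm(d),np.degrees(np.arctan2(d[1],d[0])))
E
```

```text
yaw -13.657052747278701 [0.62221081 0.0153559 ]
res mm [[-2.02155577 -1.84770255]
 [-0.6886054   2.87020967]
 [ 2.05666941  1.84824275]
 [ 1.32371904 -3.66966946]
 [-0.67022728  0.79891959]]
hub pred [ 0.57417023 -0.05529892]
knob [ -73.1 -115.4]
cap [-37.8  90.4]
pf1 [-117.8  109.3]
pf2 [-116.3   66.8]
pb1 [-113.1  112. ]
pb2 [-111.4   66.1]
bk1 [ 75.  105.3]
-0.079 [0.56669431 0.12146395]
-0.1 [0.54628805 0.12642225]
-0.13 [0.51713626 0.13350555]
-0.16 [0.48798447 0.14058884]
0.0554995720704223 -153.22718905034037
0.055747318507331056 -154.2706265015303
```

```bash
cat >> h.py <<'E'
YAW=np.radians(-13.66); MP=np.array([[np.cos(YAW),-np.sin(YAW)],[np.sin(YAW),np.cos(YAW)]]); TP=np.array([.6222,.01536])
def pw(x,y,z): return np.r_[MP@[x,y]+TP,z]
def shift(target,yaw=None,o=None):
    o=o or get_obs(); Rt=R.from_quat(o["tool_rot"]).as_matrix()
    d=Rt.T@(np.array(target)-o["eef_pos"])/.05
    y0=np.degrees(np.arctan2(Rt[1,0],Rt[0,0])); 
    r=None if yaw is None else (y0-yaw)/6
    return np.round(d,3),r,y0
E
python3 - <<'E'
from h import *
print(shift(pw(-.15,.09,.2),-13.66))
E
```

```text
(array([10.143, -8.036,  0.136]), np.float64(6.686587691211028), np.float64(26.459526147266175))
```

Call:
{"method": "move_arm", "body": {
  "motion": [
    [0, [0.6, -0.5, -0.2], 0.6],
    [0, [1.3, -1.0, -0.3], 1.3],
    [0, [2.0, -1.6, -0.3], 2.0],
    [0, [2.7, -2.1, -0.3], 2.6],
    [0, [3.4, -2.7, -0.3], 3.3],
    [0, [4.1, -3.3, -0.3], 4.0],
    [0, [4.8, -3.8, -0.3], 4.7],
    [0, [5.5, -4.4, -0.3], 5.4],
    [0, [6.2, -4.9, -0.3], 6.0],
    [0, [6.9, -5.5, -0.3], 6.69]
  ]
}}

```text
clock: 1.3
eef_pos: [0.4041, -0.0725, 0.222]
tool_rot: [0.995, -0.099, 0.001, -0.013]
ft_force: [0.1, -0.5, -0.1]
grip_width: 0.0002
```

```bash
python3 - <<'E'
from h import *
print(shift(pw(-.15,.09,.06),-13.66),get_obs()["ft_force"])
E
```

```text
(array([ 1.006, -4.416,  3.354]), np.float64(0.3885215787330664), np.float64(-11.328870527601602)) [ 0.14779023 -0.54378156 -0.06779538]
```

Call:
{"method": "move_arm", "body": {
  "motion": [
    [0, [0.2, -0.7, 0], 0],
    [0, [0.4, -1.6, 0], 0],
    [0, [0.6, -2.5, 0], 0],
    [0, [0.8, -3.3, 0.3], 0],
    [0, [0.85, -4.0, 1.0], 0],
    [0, [0.85, -4.02, 1.8], 0],
    [0, [0.85, -4.02, 2.6], 0],
    [0, [0.85, -4.02, 3.2], 0],
    [0, [0.85, -4.02, 3.2], 0],
    [0, [0.85, -4.02, 3.2], 0]
  ]
}}

```text
clock: 2.3
eef_pos: [0.4589, -0.047, 0.1015]
tool_rot: [0.997, -0.072, 0.0, -0.031]
ft_force: [-0.7, -0.6, -0.2]
grip_width: 0.0
```

```bash
python3 - <<'E'
from h import *
o=get_obs();print(o["ft_force"],(np.array(o["eef_pos"])[:2]-TP)@MP,shift(pw(-.128,.09,.06),-13.66))
c=camera("wrist");cv2.imwrite("pics/w1.png",c["color"][:,:,::-1])
E
```

```text
[-0.66411118 -0.58037328 -0.20169969] [-0.14394013 -0.09919709] (array([ 0.674, -3.68 ,  1.055]), np.float64(0.8927033859844181), np.float64(-8.303779684093492))
```

View pics/w1.png

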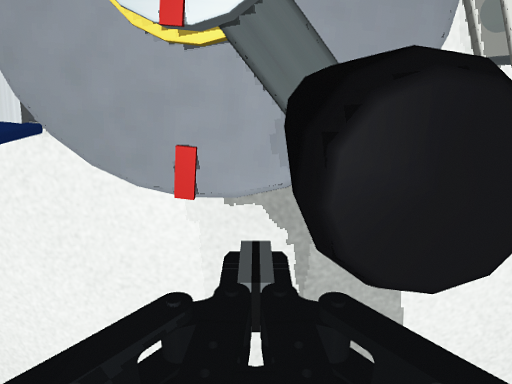

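```bash
python3 - <<'E'
from h import *
o=get_obs();print({k:np.round(v,3).tolist() for k,v in o.items()},R.from_quat(o["tool_rot"]).as_matrix().round(3))
for n in ("scene","top"):
  c=camera(n);cv2.imwrite(f"pics/{n}1.png",c["color"][:,:,::-1])
o=get_obs();print(o["clock"],o["eef_pos"],o["joint_pos"])
E
```

```text
{'clock': 2.35, 'joint_pos': [-0.146, 0.247, -0.282, 1.049, 0.062, 3.141], 'joint_vel': [0.002, -0.02, 0.024, 0.079, -0.001, -0.002], 'tau': [-0.017, -39.023, 25.5, -0.056, 0.219, -0.0], 'eef_pos': [0.458, -0.047, 0.1], 'tool_rot': [0.997, -0.072, -0.001, -0.031], 'ft_force': [-0.544, -0.338, -0.398], 'ft_torque': [-0.106, 0.034, -0.006], 'grip_width': 0.0} [[ 0.99  -0.144  0.002]
 [-0.144 -0.988  0.062]
 [-0.007 -0.062 -0.998]]
2.45 [ 0.45869782 -0.04676259  0.10225515] [-0.14534767  0.24457838 -0.27761443  1.05337086  0.06152251  3.14063305]
```

View pics/scene1.png

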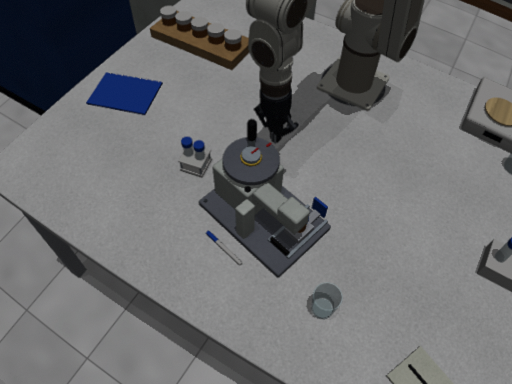

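View pics/top1.png

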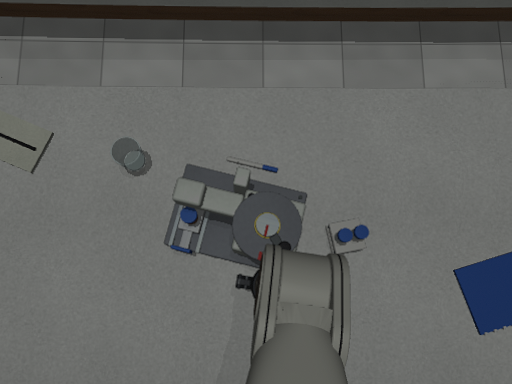

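Call:
{"method": "move_arm", "body": {
  "motion": [
    [0, [-0.3, 0, -0.4], 0],
    [0, [-0.6, 0, -0.8], -1.0],
    [0, [-0.8, 0, -1.2], -2.4],
    [0, [-0.8, 0, -1.6], -3.8],
    [0, [-0.8, 0, -2.0], -5.2],
    [0, [-0.8, 0, -2.2], -6.6],
    [0, [-0.8, 0, -2.4], -8.0],
    [0, [-0.8, 0, -2.4], -9.4],
    [0, [-0.8, 0, -2.4], -10.0],
    [0, [-0.8, 0, -2.4], -10.0]
  ]
}}

```text
clock: 3.45
eef_pos: [0.4198, -0.0483, 0.2245]
tool_rot: [0.899, 0.436, 0.018, -0.025]
ft_force: [-0.1, -0.2, 0.5]
grip_width: 0.0
```

```bash
python3 - <<'E'
from h import *
print(shift(pw(-.15,.09,.06),76.34),get_obs()["ft_force"],get_obs()["joint_vel"].round(2),get_obs()["joint_pos"].round(2))
E
```

```text
(array([ 3.711, -0.984,  3.526]), np.float64(-4.105632733704471), np.float64(51.706203597773175)) [-0.12776043 -0.162755    0.48189838] [ 0.    0.   -0.01 -0.    0.    0.05] [-0.16  0.08 -0.15  1.35  0.06  2.08]
```

Call:
{"method": "move_arm", "body": {
  "motion": [
    [0, [0.5, -0.1, 0], -0.7],
    [0, [1.2, -0.3, 0], -1.5],
    [0, [2.0, -0.5, 0.2], -2.5],
    [0, [2.8, -0.7, 0.4], -3.5],
    [0, [3.4, -0.9, 0.9], -4.1],
    [0, [3.71, -0.98, 1.6], -4.1],
    [0, [3.71, -0.98, 2.3], -4.1],
    [0, [3.71, -0.98, 3.0], -4.1],
    [0, [3.71, -0.98, 3.5], -4.1],
    [0, [3.71, -0.98, 3.53], -4.1]
  ]
}}

```text
clock: 4.45
eef_pos: [0.4939, 0.138, 0.0553]
tool_rot: [0.786, 0.618, 0.019, -0.023]
ft_force: [-0.1, 0.6, 0.4]
grip_width: -0.0001
```

```bash
python3 - <<'E'
from h import *
o=get_obs();print(o["ft_force"].round(2),((np.array(o["eef_pos"])[:2]-TP)@MP).round(4),shift(pw(-.15,.09,.06),76.34), o["joint_pos"].round(2))
c=camera("top");cv2.imwrite("pics/top2.png",cv2.resize(c["color"][145:285,110:350,::-1],None,fx=3,fy=3))
E
```

```text
[-0.1   0.59  0.44] [-0.1537  0.0889] (array([ 0.028,  0.072, -0.093]), np.float64(-0.007207355171471382), np.float64(76.29675586897118)) [ 0.24  0.37 -0.23  0.95  0.06  2.05]
```

View pics/top2.png

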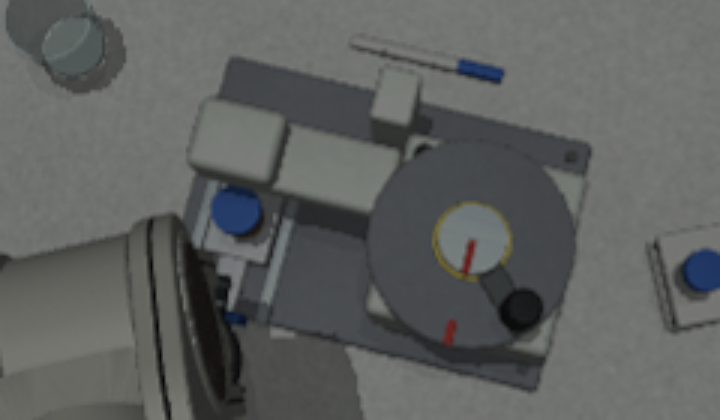

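Call:
{"method": "move_arm", "body": {
  "motion": [
    [0, [0, 0.08, 0], 0],
    [0, [0, 0.16, 0], 0],
    [0, [0, 0.24, 0], 0],
    [0, [0, 0.32, 0], 0],
    [0, [0, 0.38, 0], 0],
    [0, [0, 0.44, 0], 0],
    [0, [0, 0.5, 0], 0],
    [0, [0, 0.56, 0], 0],
    [0, [0, 0.62, 0], 0],
    [0, [0, 0.68, 0], 0]
  ]
}}

```text
clock: 5.5
eef_pos: [0.5299, 0.1307, 0.0581]
tool_rot: [0.785, 0.618, 0.022, -0.022]
ft_force: [-0.8, 0.1, 0.5]
grip_width: 0.0
```

```bash
cat >q.py <<'E'
from h import *
o=get_obs();print(o["ft_force"].round(2),(o["ft_force"][:2]@MP).round(2),((np.array(o["eef_pos"])[:2]-TP)@MP).round(4),o["eef_pos"].round(4))
E
python3 q.py
```

```text
[-0.76  0.05  0.52] [-0.75 -0.13] [-0.1169  0.0903] [0.5299 0.1307 0.0581]
```

Call:
{"method": "move_arm", "body": {
  "motion": [
    [0, [0, 0.05, 0], 0],
    [0, [0, 0.1, 0], 0],
    [0, [0, 0.15, 0], 0],
    [0, [0, 0.2, 0], 0],
    [0, [0, 0.25, 0], 0],
    [0, [0, 0.3, 0], 0],
    [0, [0, 0.3, 0], 0],
    [0, [0, 0.3, 0], 0],
    [0, [0, 0.3, 0], 0],
    [0, [0, 0.3, 0], 0]
  ]
}}

```text
clock: 6.5
eef_pos: [0.5442, 0.1272, 0.0581]
tool_rot: [0.785, 0.618, 0.022, -0.022]
ft_force: [0.2, 0.4, -0.4]
grip_width: -0.0002
```

```bash
python3 q.py; python3 - <<'E'
from h import *
c=camera("top");cv2.imwrite("pics/top3.png",cv2.resize(c["color"][145:285,110:350,::-1],None,fx=3,fy=3))
c=camera("wrist");cv2.imwrite("pics/w3.png",c["color"][:,:,::-1])
E
```

```text
[ 0.22  0.39 -0.39] [0.13 0.43] [-0.1022  0.0903] [0.5442 0.1272 0.0581]
```

View pics/top3.png

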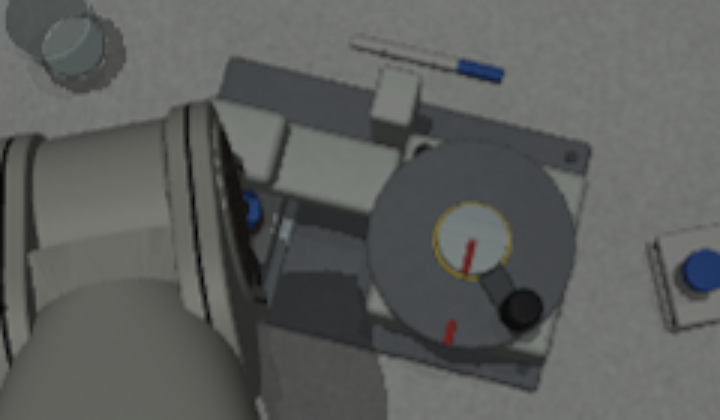

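View pics/w3.png

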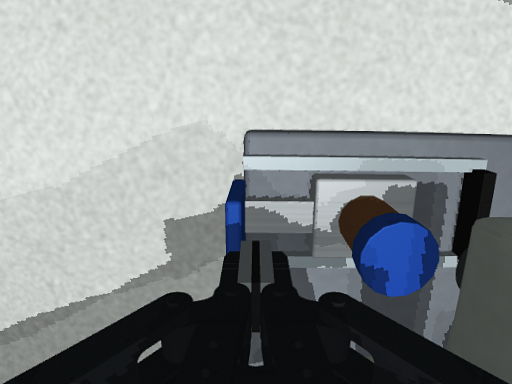

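```bash
python3 - <<'E'
from h import *
o=get_obs();T=(o["eef_pos"],o["tool_rot"]);c=camera("wrist");im=c["color"]
pr=lambda p:((p[:2]-TP)@MP*1000).round(1)
h=cv2.cvtColor(im,cv2.COLOR_RGB2HSV).astype(int)
print(blobs((h[...,0]>100)&(h[...,0]<130)&(h[...,1]>120),40))
cv2.imwrite("pics/w3z.png",cv2.resize(im[150:300,180:460,::-1],None,fx=2.8,fy=2.8,interpolation=cv2.INTER_CUBIC))
for uv,z in [((231,181),.075),((245,181),.075),((226,205),.075),((226,253),.025),((245,250),.025),((245,250),.075),((395,260),.085),((245,131),.02),((315,180),.03),((314,256),.03)]: print(uv,z,pr(onz(c,uv,z,T)))
# project TCP
M=np.array(c["mount"]);Rt=R.from_quat(T[1]).as_matrix()
def pj(P):
    q=M[:3,:3].T@(Rt.T@(np.array(P)-T[0])-M[:3,3]);K=np.array([[c["fx"],0,c["cx"]],[0,c["fy"],c["cy"]],[0,0,1]])
    return cv2.projectPoints(q.reshape(1,3),np.zeros(3),np.zeros(3),K,np.array(c["distortion"]))[0].ravel().round(1)
print("tcp",pj(T[0]))
for x in(-117,-109):
  for y in(68,112):
    for z in (25,75): print(x,y,z,pj(pw(x/1000,y/1000,z/1000)))
E
```

```text
[([225, 180, 20, 76, 1246], [235.0, 216.5]), ([352, 213, 87, 84, 5587], [394.9, 254.3])]
(231, 181) 0.075 [-112.7  123.8]
(245, 181) 0.075 [-106.2  123.8]
(226, 205) 0.075 [-115.2  112.3]
(226, 253) 0.025 [-120.7   64.8]
(245, 250) 0.025 [-108.4   66.9]
(245, 250) 0.075 [-106.5   89.5]
(395, 260) 0.085 [-36.6  88.8]
(245, 131) 0.02 [-108.1  142.3]
(315, 180) 0.03 [-66.3 114.4]
(314, 256) 0.03 [-64.6  65.2]
tcp [254.1 235.4]
-117 68 25 [231.6 248.4]
-117 68 75 [224.4 289. ]
-117 112 25 [230.4 181.7]
-117 112 75 [222.2 205.5]
-109 68 25 [244.  248.5]
-109 68 75 [240.2 289.1]
-109 112 25 [243.6 181.7]
-109 112 75 [239.3 205.6]
```

View pics/w3z.png

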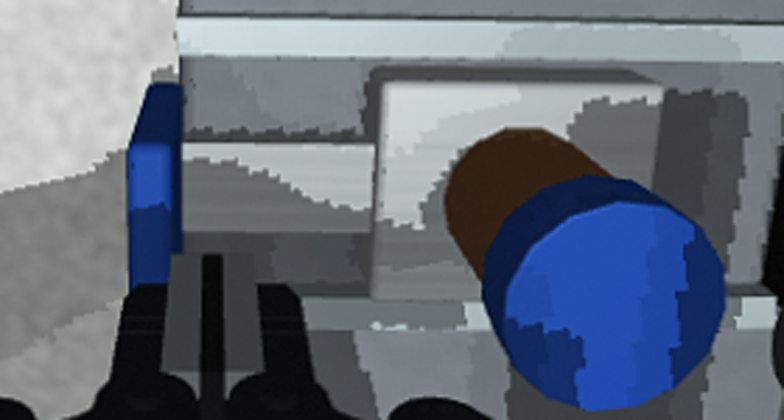

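```bash
python3 - <<'E'
from h import *
c=camera("scene");im=c["color"];cv2.imwrite("pics/sc3.png",cv2.resize(im[120:260,210:370,::-1],None,fx=4,fy=4,interpolation=cv2.INTER_CUBIC))
o=get_obs();print(proj(c,[o["eef_pos"]]),(proj(c,[o["eef_pos"],pw(-.117,.068,.075),pw(-.117,.112,.075),pw(-.117,.112,.025)])-[210,120])*4)
E
```

```text
[[316.0260271  207.38132937]] [[424.1041084  349.5253175 ]
 [416.42389162 300.57221838]
 [468.71285771 342.40528457]
 [457.09056097 382.54631344]]
```

View pics/sc3.png

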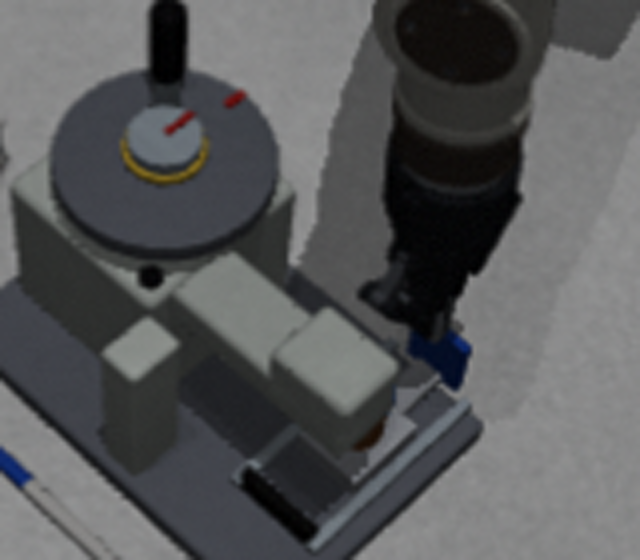

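```bash
python3 - <<'E'
from h import *
c=camera("wrist");M=np.array(c["mount"]);K=np.array([[c["fx"],0,c["cx"]],[0,c["fy"],c["cy"]],[0,0,1]])
for x in (.011,0,-.011):
  for z in (0,-.01,-.02,-.03):
    for y in (0,.011):
      q=M[:3,:3].T@(np.array([x,y,z])-M[:3,3]);print(x,y,z,cv2.projectPoints(q.reshape(1,3),np.zeros(3),np.zeros(3),K,np.array(c["distortion"]))[0].ravel().round(1))
o=get_obs();print(o["clock"],o["grip_width"])
E
```

```text
0.011 0 0 [254.1 216.2]
0.011 0.011 0 [275.2 216.2]
0.011 0 -0.01 [254.1 223.8]
0.011 0.011 -0.01 [276.3 223.8]
0.011 0 -0.02 [254.  232.4]
0.011 0.011 -0.02 [277.5 232.4]
0.011 0 -0.03 [253.9 242. ]
0.011 0.011 -0.03 [278.9 242. ]
0 0 0 [254.1 235.4]
0 0.011 0 [274.8 235.4]
0 0 -0.01 [254.1 243.9]
0 0.011 -0.01 [275.9 243.9]
0 0 -0.02 [254.  253.4]
0 0.011 -0.02 [277.  253.4]
0 0 -0.03 [253.9 264. ]
0 0.011 -0.03 [278.4 264. ]
-0.011 0 0 [254.2 253.8]
-0.011 0.011 0 [274.4 253.7]
-0.011 0 -0.01 [254.1 263.1]
-0.011 0.011 -0.01 [275.4 263. ]
-0.011 0 -0.02 [254.  273.4]
-0.011 0.011 -0.02 [276.5 273.4]
-0.011 0 -0.03 [254.  284.9]
-0.011 0.011 -0.03 [277.8 284.9]
6.75 5.795728602273156e-05
```

Call:
{"method": "move_arm", "body": {
  "motion": [
    [0, [0, 0, -0.15], 0],
    [0, [0, -0.2, -0.2], 0],
    [0, [0, -0.5, -0.2], 0],
    [0, [0, -0.8, -0.2], 0],
    [0, [0, -1.0, -0.2], 0],
    [0, [0, -1.0, 0.0], 0],
    [0, [0, -1.0, 0.2], 0],
    [0, [0, -1.0, 0.4], 0],
    [0, [0, -1.0, 0.4], 0],
    [0, [0, -1.0, 0.4], 0]
  ]
}}

```text
clock: 7.75
eef_pos: [0.4957, 0.14, 0.0376]
tool_rot: [0.786, 0.618, 0.021, -0.022]
ft_force: [-0.3, 0.3, -0.4]
grip_width: 0.0002
```

```bash
python3 q.py; python3 - <<'E'
from h import *
c=camera("wrist");cv2.imwrite("pics/w4.png",c["color"][:,:,::-1])
E
```

```text
[-0.25  0.28 -0.35] [-0.31  0.22] [-0.1524  0.0912] [0.4957 0.14   0.0376]
```

View pics/w4.png

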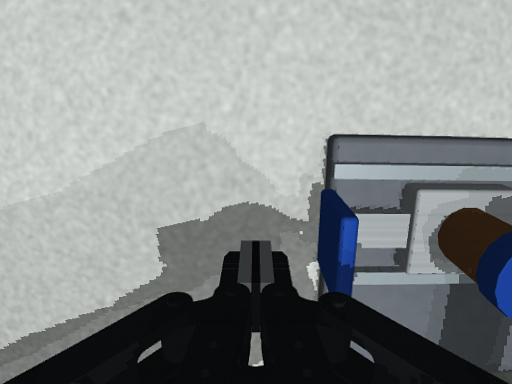

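Call:
{"method": "move_arm", "body": {
  "motion": [
    [0, [0, 0.06, 0.1], 0],
    [0, [0, 0.14, 0.15], 0],
    [0, [0, 0.22, 0.15], 0],
    [0, [0, 0.3, 0.15], 0],
    [0, [0, 0.36, 0.15], 0],
    [0, [0, 0.42, 0.15], 0],
    [0, [0, 0.48, 0.15], 0],
    [0, [0, 0.54, 0.15], 0],
    [0, [0, 0.6, 0.15], 0],
    [0, [0, 0.66, 0.15], 0]
  ]
}}

```text
clock: 8.8
eef_pos: [0.5279, 0.1329, 0.0308]
tool_rot: [0.785, 0.618, 0.022, -0.022]
ft_force: [-2.9, 0.5, 1.7]
grip_width: 0.0003
```

```bash
python3 q.py; python3 - <<'E'
from h import *
c=camera("wrist");cv2.imwrite("pics/w5.png",c["color"][:,:,::-1])
E
```

```text
[-2.89  0.48  1.69] [-2.93 -0.21] [-0.1194  0.0919] [0.5279 0.1329 0.0308]
```

View pics/w5.png

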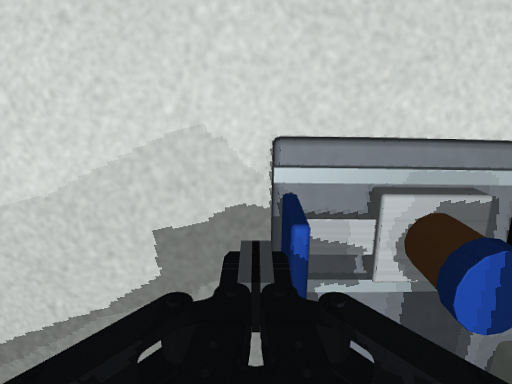

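Call:
{"method": "move_arm", "body": {
  "motion": [
    [0, [0, 0.06, 0], 0],
    [0, [0, 0.12, 0], 0],
    [0, [0, 0.18, 0], 0],
    [0, [0, 0.24, 0], 0],
    [0, [0, 0.28, 0], 0],
    [0, [0, 0.32, 0], 0],
    [0, [0, 0.36, 0], 0],
    [0, [0, 0.4, 0], 0],
    [0, [0, 0.4, 0], 0],
    [0, [0, 0.4, 0], 0]
  ]
}}

```text
clock: 9.85
eef_pos: [0.5479, 0.1281, 0.0306]
tool_rot: [0.785, 0.618, 0.022, -0.022]
ft_force: [-1.4, 0.2, 0.4]
grip_width: -0.0002
```

```bash
python3 q.py; python3 - <<'E'
from h import *
o=get_obs();T=(o["eef_pos"],o["tool_rot"])
c=camera("wrist");im=c["color"];cv2.imwrite("pics/w6.png",im[:,:,::-1])
h=cv2.cvtColor(im,cv2.COLOR_RGB2HSV).astype(int)
b=blobs((h[...,0]>100)&(h[...,0]<130)&(h[...,1]>120),40);print(b)
E
```

```text
[-1.39  0.23  0.4 ] [-1.41 -0.11] [-0.0988  0.092 ] [0.5479 0.1281 0.0306]
[([281, 194, 29, 106, 2162], [295.5, 242.7]), ([437, 238, 75, 98, 4767], [473.6, 280.6])]
```

View pics/w6.png

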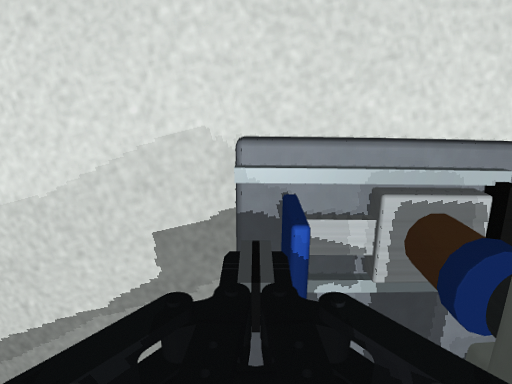

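Call:
{"method": "move_arm", "body": {
  "motion": [
    [0, [0, 0.03, 0], 0],
    [0, [0, 0.06, 0], 0],
    [0, [0, 0.08, 0], 0],
    [0, [0, 0.1, 0], 0],
    [0, [0, 0.11, 0], 0],
    [0, [0, 0.12, 0], 0],
    [0, [0, 0.13, 0], 0],
    [0, [0, 0.14, 0], 0],
    [0, [0, 0.14, 0], 0],
    [0, [0, 0.14, 0], 0]
  ]
}}

```text
clock: 10.9
eef_pos: [0.5533, 0.1268, 0.0305]
tool_rot: [0.785, 0.618, 0.021, -0.023]
ft_force: [-4.5, 1.1, 2.7]
grip_width: 0.0
```

```bash
python3 q.py
```

```text
[-4.52  1.09  2.72] [-4.65 -0.01] [-0.0932  0.092 ] [0.5533 0.1268 0.0305]
```

Call:
{"method": "move_arm", "body": {
  "motion": [
    [0, [0, 0.01, 0], 0],
    [0, [0, 0.02, 0], 0],
    [0, [0, 0.03, 0], 0],
    [0, [0, 0.04, 0], 0],
    [0, [0, 0.04, 0], 0],
    [0, [0, 0.04, 0], 0],
    [0, [0, 0.04, 0], 0],
    [0, [0, 0.04, 0], 0],
    [0, [0, 0.04, 0], 0],
    [0, [0, 0.04, 0], 0]
  ]
}}

```text
clock: 11.9
eef_pos: [0.5533, 0.1268, 0.0305]
tool_rot: [0.785, 0.618, 0.02, -0.024]
ft_force: [-9.6, 1.5, 6.5]
grip_width: -0.0002
```

```bash
python3 q.py;python3 - <<'E'
from h import *
c=camera("wrist");im=c["color"];cv2.imwrite("pics/w7.png",im[:,:,::-1])
E
```

```text
[-9.59  1.46  6.52] [-9.67 -0.84] [-0.0933  0.092 ] [0.5533 0.1268 0.0305]
```

View pics/w7.png

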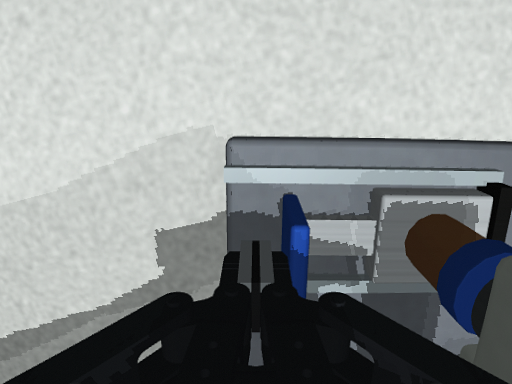

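Call:
{"method": "move_arm", "body": {
  "motion": [
    [0, [0, -0.1, 0], 0],
    [0, [0, -0.4, 0], 0],
    [0, [0, -0.8, 0], 0],
    [0, [0, -1.2, -0.4], 0],
    [0, [0, -1.4, -1.2], 0],
    [40, [0, -1.4, -2.1], 0],
    [50, [0, -1.4, -3.0], 0],
    [50, [0, -1.4, -3.9], 0],
    [50, [-0.1, -1.4, -4.6], 0],
    [50, [-0.5, -1.4, -4.8], 0]
  ]
}}

```text
clock: 12.95
eef_pos: [0.4843, 0.1045, 0.2744]
tool_rot: [0.785, 0.619, 0.027, -0.019]
ft_force: [0.4, 0.1, -0.1]
grip_width: 0.0497
```

```bash
python3 q.py;python3 - <<'E'
from h import *
o=get_obs();Rt=R.from_quat(o["tool_rot"]).as_matrix();print(Rt.round(3))
off=-.03*Rt[:,2]; off[2]=0
print(shift(np.array([.524,-.0797,.27])-off,76.34,o))
c=camera("top");im=c["color"];cv2.imwrite("pics/top8.png",cv2.resize(im[145:285,110:350,::-1],None,fx=3,fy=3))
E
```

```text
[ 0.43  0.14 -0.06] [0.38 0.23] [-0.1551  0.0541] [0.4843 0.1045 0.2744]
[[ 0.232  0.972  0.019]
 [ 0.97  -0.233  0.063]
 [ 0.066  0.004 -0.998]]
(array([-3.358,  1.632, -0.126]), np.float64(0.03449756376263006), np.float64(76.54698538257578))
```

View pics/top8.png

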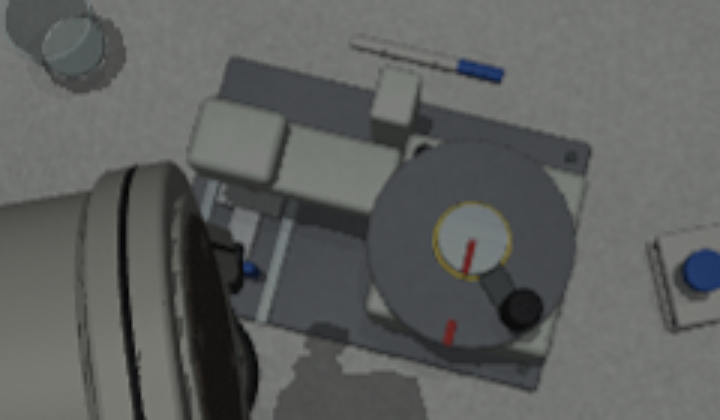

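Call:
{"method": "move_arm", "body": {
  "motion": [
    [50, [-0.3, 0.15, -0.1], 0],
    [50, [-0.8, 0.4, -0.13], 0],
    [50, [-1.4, 0.7, -0.13], 0],
    [50, [-2.0, 1.0, -0.13], 0],
    [50, [-2.6, 1.25, -0.13], 0],
    [50, [-3.0, 1.45, -0.13], 0],
    [50, [-3.2, 1.55, -0.13], 0],
    [50, [-3.35, 1.63, -0.13], 0],
    [50, [-3.36, 1.63, -0.13], 0],
    [50, [-3.36, 1.63, -0.13], 0]
  ]
}}

```text
clock: 14.0
eef_pos: [0.5203, -0.0783, 0.2647]
tool_rot: [0.785, 0.618, 0.022, -0.022]
ft_force: [-0.5, 0.1, -0.3]
grip_width: 0.0499
```

```bash
python3 q.py;python3 - <<'E'
from h import *
o=get_obs();Rt=R.from_quat(o["tool_rot"]).as_matrix()
c=camera("wrist");im=c["color"];cv2.imwrite("pics/w9.png",im[:,:,::-1])
T=(o["eef_pos"],o["tool_rot"])
off=-.03*Rt[:,2]; off[2]=0
print(shift(np.array([.524,-.0797,.27])-off,76.34,o))
E
```

```text
[-0.54  0.12 -0.33] [-0.56 -0.01] [-0.0769 -0.1151] [ 0.5203 -0.0783  0.2647]
(array([ 0.034,  0.073, -0.105]), np.float64(0.015412807351310676), np.float64(76.43247684410787))
```

View pics/w9.png

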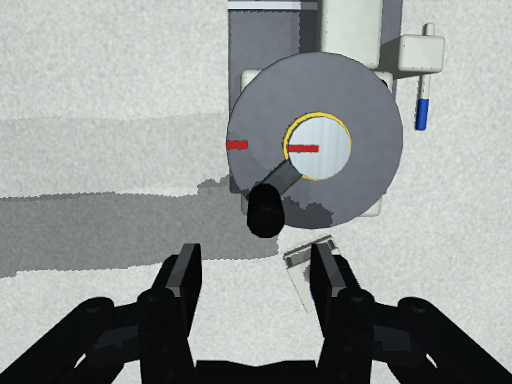

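```bash
python3 - <<'E'
from h import *
o=get_obs();T=(o["eef_pos"],o["tool_rot"]);Rt=R.from_quat(o["tool_rot"]).as_matrix()
c=camera("wrist");im=c["color"]
cv2.imwrite("pics/w9z.png",cv2.resize(im[150:290,160:360,::-1],None,fx=4,fy=4,interpolation=cv2.INTER_CUBIC))
print(onz(c,(265.5,219),.241,T))
print("hub",onz(c,(320,148),.189,T), onz(c,(317,147),.175,T))
k=onz(c,(265.5,219),.241,T)
off=-.03*Rt[:,2]; off[2]=0
print(shift(np.r_[k[:2],.195]-off,76.34,o))
E
```

```text
[ 0.52688726 -0.07867352  0.241     ]
hub [ 0.57434739 -0.05305999  0.189     ] [ 0.57432327 -0.05411759  0.175     ]
(array([-0.029,  0.137,  1.395]), np.float64(0.020051407237254182), np.float64(76.46030844342353))
```

View pics/w9z.png

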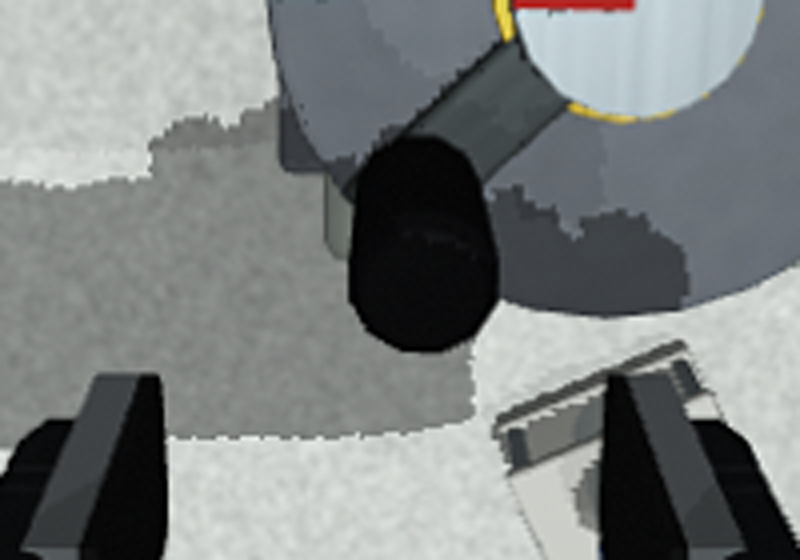

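Call:
{"method": "move_arm", "body": {
  "motion": [
    [50, [-0.02, 0.1, 0.1], 0],
    [50, [-0.03, 0.12, 0.3], 0],
    [50, [-0.03, 0.12, 0.5], 0],
    [50, [-0.03, 0.12, 0.7], 0],
    [50, [-0.03, 0.12, 0.9], 0],
    [50, [-0.03, 0.12, 1.1], 0],
    [50, [-0.03, 0.12, 1.25], 0],
    [50, [-0.03, 0.12, 1.39], 0],
    [50, [-0.03, 0.12, 1.39], 0],
    [50, [-0.03, 0.12, 1.39], 0]
  ]
}}

```text
clock: 15.1
eef_pos: [0.5263, -0.0776, 0.1952]
tool_rot: [0.785, 0.618, 0.022, -0.022]
ft_force: [0.4, 0.3, 1.1]
grip_width: 0.0501
```

```bash
python3 q.py;python3 - <<'E'
from h import *
c=camera("wrist");im=c["color"];cv2.imwrite("pics/w10.png",im[:,:,::-1])
E
```

```text
[0.38 0.26 1.12] [0.31 0.34] [-0.0712 -0.1129] [ 0.5263 -0.0776  0.1952]
```

View pics/w10.png

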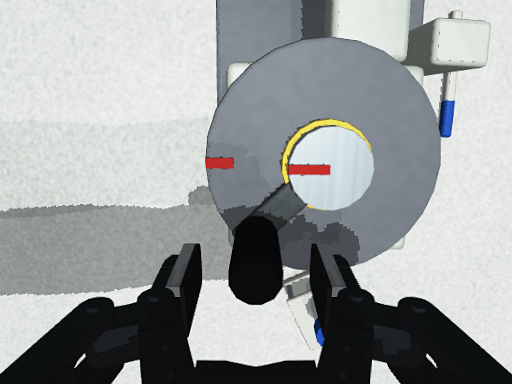

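Call:
{"method": "move_arm", "body": {
  "motion": [
    [40, [0, 0, 0], 0],
    [32, [0, 0, 0], 0],
    [28, [0, 0, 0], 0],
    [26, [0, 0, 0], 0],
    [24, [0, 0, 0], 0],
    [22, [0, 0, 0], 0],
    [20, [0, 0, 0], 0],
    [20, [0, 0, 0], 0],
    [20, [0, 0, 0], 0],
    [20, [0, 0, 0], 0]
  ]
}}

```text
clock: 16.15
eef_pos: [0.5263, -0.0777, 0.1954]
tool_rot: [0.785, 0.618, 0.022, -0.022]
ft_force: [-1.7, -0.9, 3.4]
grip_width: 0.0213
```

```bash
python3 q.py;python3 - <<'E'
from h import *
c=camera("wrist");im=c["color"];cv2.imwrite("pics/w11.png",im[:,:,::-1])
E
```

```text
[-1.66 -0.91  3.39] [-1.4  -1.28] [-0.0713 -0.1131] [ 0.5263 -0.0777  0.1954]
```

View pics/w11.png

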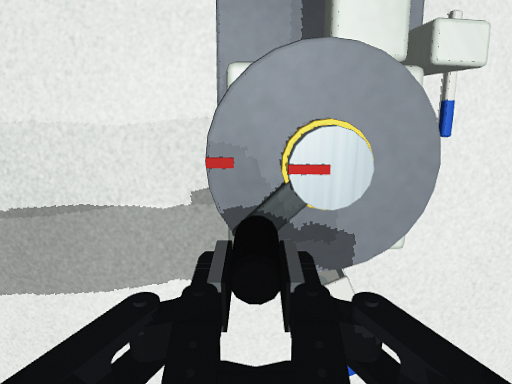

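```bash
cat > plan.py <<'E'
from h import *
import json,sys
# state: cmd pos (world), fixed tool rotation, centre for the TCP circle, radius
def load(): return json.load(open("st.json"))
def save(s): json.dump(s,open("st.json","w"))
def rows(phis,s):
    Rt=np.array(s["R"]); C=np.array(s["C"]); out=[]
    for p in phis:
        p=np.radians(p); P=C+np.r_[s["r"]*np.cos(p),s["r"]*np.sin(p),0]
        out.append((Rt.T@(P-s["cmd"])/.05).round(2).tolist())
    return out
def report(s):
    o=get_obs(); C=np.array(s["C"]); d=o["eef_pos"]-C; ph=np.degrees(np.arctan2(d[1],d[0]))%360
    a=np.radians(ph); er=np.array([np.cos(a),np.sin(a)]); et=np.array([np.sin(a),-np.cos(a)]) # cw
    f=o["ft_force"]
    print(f"t={o['clock']:.2f} phi_meas={ph:.1f} r={np.hypot(*d[:2])*1e3:.1f} z={o['eef_pos'][2]:.4f} Fr={f[:2]@er:.1f} Ft(cw on tool)={f[:2]@et:.1f} Fz={f[2]:.1f} w={o['grip_width']:.4f} cmderr_mm={((np.array(s['cmd'])-o['eef_pos'])*1e3).round(1)}")
def adv(last):
    s=load(); s["cmd"]=(np.array(s["cmd"])+np.array(s["R"])@np.array(last)*.05).tolist(); save(s); return s
E
python3 - <<'E'
from plan import *
o=get_obs();Rt=R.from_quat(o["tool_rot"]).as_matrix()
p0=np.radians(207.8);cmd=o["eef_pos"]
C=cmd-np.r_[.055*np.cos(p0),.055*np.sin(p0),0]
s=dict(R=Rt.tolist(),C=C.tolist(),r=.055,cmd=cmd.tolist());save(s);print(C)
report(s);print(rows(np.linspace(207.8,180,11)[1:],s))
E
```

```text
[ 0.57492403 -0.05202564  0.19537125]
t=16.20 phi_meas=207.8 r=55.0 z=0.1954 Fr=2.3 Ft(cw on tool)=0.3 Fz=2.3 w=0.0216 cmderr_mm=[0. 0. 0.]
[[0.04, -0.03, 0.0], [0.08, -0.07, 0.01], [0.13, -0.1, 0.01], [0.17, -0.12, 0.01], [0.22, -0.15, 0.01], [0.27, -0.17, 0.02], [0.32, -0.2, 0.02], [0.37, -0.21, 0.02], [0.42, -0.23, 0.03], [0.47, -0.24, 0.03]]
```

Call:
{"method": "move_arm", "body": {
  "motion": [
    [20, [0.04, -0.03, 0.0], 0],
    [20, [0.08, -0.07, 0.01], 0],
    [20, [0.13, -0.1, 0.01], 0],
    [20, [0.17, -0.12, 0.01], 0],
    [20, [0.22, -0.15, 0.01], 0],
    [20, [0.27, -0.17, 0.02], 0],
    [20, [0.32, -0.2, 0.02], 0],
    [20, [0.37, -0.21, 0.02], 0],
    [20, [0.42, -0.23, 0.03], 0],
    [20, [0.47, -0.24, 0.03], 0]
  ]
}}

```text
clock: 17.2
eef_pos: [0.519, -0.0512, 0.1953]
tool_rot: [0.785, 0.618, 0.021, -0.023]
ft_force: [-5.1, -1.1, 6.1]
grip_width: 0.0216
```

```bash
python3 - <<'E'
from plan import *
s=adv([.47,-.24,.03]);report(s);print(rows(np.linspace(180,150,11)[1:],s))
E
```

```text
t=17.20 phi_meas=179.2 r=55.9 z=0.1953 Fr=5.1 Ft(cw on tool)=-1.2 Fz=6.1 w=0.0216 cmderr_mm=[ 1.1 -0.7  0.1]
[[0.05, -0.02, 0.0], [0.11, -0.03, 0.01], [0.17, -0.03, 0.01], [0.23, -0.03, 0.01], [0.28, -0.03, 0.02], [0.34, -0.03, 0.02], [0.4, -0.03, 0.02], [0.45, -0.02, 0.03], [0.51, -0.0, 0.03], [0.57, 0.01, 0.04]]
```

Call:
{"method": "move_arm", "body": {
  "motion": [
    [20, [0.05, -0.03, 0.0], 0],
    [20, [0.11, -0.04, 0.01], 0],
    [20, [0.17, -0.05, 0.01], 0],
    [20, [0.23, -0.05, 0.01], 0],
    [20, [0.28, -0.05, 0.02], 0],
    [20, [0.34, -0.05, 0.02], 0],
    [20, [0.4, -0.05, 0.02], 0],
    [20, [0.45, -0.04, 0.03], 0],
    [20, [0.51, -0.03, 0.03], 0],
    [20, [0.57, -0.01, 0.04], 0]
  ]
}}

```text
clock: 18.2
eef_pos: [0.5256, -0.0234, 0.1951]
tool_rot: [0.785, 0.618, 0.022, -0.022]
ft_force: [-5.7, 0.0, 8.1]
grip_width: 0.0214
```

```bash
python3 - <<'E'
from plan import *
s=adv([.57,-.01,.04]);report(s);print(get_obs()["eef_pos"])
# circle estimate: r=.055 through true positions
E
```

```text
t=18.20 phi_meas=149.9 r=57.0 z=0.1951 Fr=5.0 Ft(cw on tool)=-2.8 Fz=8.1 w=0.0214 cmderr_mm=[ 0.8 -0.7  0. ]
[ 0.52560528 -0.02342348  0.19510734]
```

```bash
cat > fit.py <<'E'
from plan import *
from scipy.optimize import least_squares
def fit(P,r=.055,c0=(.574,-.052)):
    P=np.array(P); q=least_squares(lambda c:np.hypot(*(P-c).T)-r,c0); return q.x,(q.fun*1e3).round(2)
E
python3 - <<'E'
from fit import *
P=[(.5263,-.0777),(.5190,-.0512),(.5256,-.0234)]
c,e=fit(P);print(c,e)
s=load();s["C"]=[*c,s["C"][2]];save(s);report(s)
d=get_obs()["eef_pos"]-s["C"];p=np.degrees(np.arctan2(d[1],d[0]));print(p)
print(rows(np.linspace(p,p-30,11)[1:],s))
c=camera("wrist");im=c["color"];cv2.imwrite("pics/w12.png",im[:,:,::-1])
E
```

```text
[ 0.57385955 -0.04992974] [ 0.07 -0.13  0.07]
t=18.20 phi_meas=151.2 r=55.1 z=0.1951 Fr=5.0 Ft(cw on tool)=-2.7 Fz=8.1 w=0.0214 cmderr_mm=[ 0.8 -0.7  0. ]
151.21983397645872
[[0.06, -0.0, -0.0], [0.12, 0.02, 0.0], [0.17, 0.04, 0.01], [0.22, 0.07, 0.01], [0.27, 0.09, 0.01], [0.32, 0.12, 0.01], [0.37, 0.16, 0.02], [0.42, 0.19, 0.02], [0.46, 0.23, 0.02], [0.5, 0.27, 0.02]]
```

View pics/w12.png

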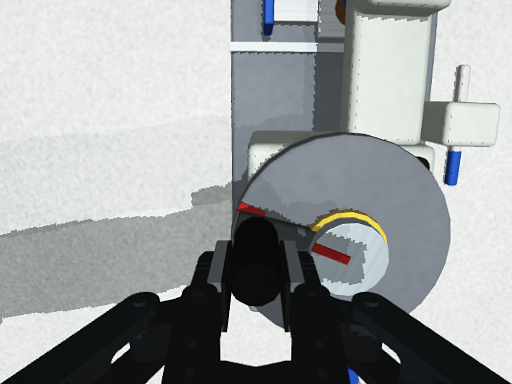

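Call:
{"method": "move_arm", "body": {
  "motion": [
    [20, [0.06, 0.0, 0.0], 0],
    [20, [0.12, 0.02, 0.0], 0],
    [20, [0.17, 0.04, 0.01], 0],
    [20, [0.22, 0.07, 0.01], 0],
    [20, [0.27, 0.09, 0.01], 0],
    [20, [0.32, 0.12, 0.01], 0],
    [20, [0.37, 0.16, 0.02], 0],
    [20, [0.42, 0.19, 0.02], 0],
    [20, [0.46, 0.23, 0.02], 0],
    [20, [0.5, 0.27, 0.02], 0]
  ]
}}

```text
clock: 19.25
eef_pos: [0.5454, -0.0024, 0.1952]
tool_rot: [0.785, 0.618, 0.022, -0.022]
ft_force: [-2.2, 0.1, 4.4]
grip_width: 0.0218
```

```bash
python3 - <<'E'
from plan import *
s=adv([.5,.27,.02]);report(s);print(get_obs()["eef_pos"])
print(rows(np.linspace(121,86,11)[1:],s))
E
```

```text
t=19.25 phi_meas=121.0 r=55.4 z=0.1952 Fr=1.2 Ft(cw on tool)=-1.8 Fz=4.4 w=0.0218 cmderr_mm=[ 0.  -0.5  0.4]
[ 0.5453508  -0.00244978  0.19520043]
[[0.05, 0.05, 0.01], [0.09, 0.1, 0.01], [0.13, 0.16, 0.01], [0.17, 0.22, 0.01], [0.2, 0.27, 0.01], [0.23, 0.33, 0.02], [0.25, 0.4, 0.02], [0.27, 0.46, 0.02], [0.29, 0.53, 0.02], [0.3, 0.59, 0.02]]
```

Call:
{"method": "move_arm", "body": {
  "motion": [
    [20, [0.05, 0.05, 0.01], 0],
    [20, [0.09, 0.1, 0.01], 0],
    [20, [0.13, 0.16, 0.01], 0],
    [20, [0.17, 0.22, 0.01], 0],
    [20, [0.2, 0.27, 0.01], 0],
    [20, [0.23, 0.33, 0.02], 0],
    [20, [0.25, 0.4, 0.02], 0],
    [20, [0.27, 0.46, 0.02], 0],
    [20, [0.29, 0.53, 0.02], 0],
    [20, [0.3, 0.59, 0.02], 0]
  ]
}}

```text
clock: 20.25
eef_pos: [0.5772, 0.0055, 0.195]
tool_rot: [0.785, 0.618, 0.022, -0.023]
ft_force: [-4.9, 2.6, 6.2]
grip_width: 0.0218
```

```bash
python3 - <<'E'
from plan import *
s=adv([.3,.59,.02]);report(s);print(get_obs()["eef_pos"])
print(rows(np.linspace(86,51,11)[1:],s))
E
```

```text
t=20.25 phi_meas=86.6 r=55.5 z=0.1950 Fr=2.3 Ft(cw on tool)=-5.1 Fz=6.2 w=0.0218 cmderr_mm=[ 0.4 -0.7  0.3]
[0.57716489 0.00546795 0.19501027]
[[0.01, 0.07, -0.0], [0.02, 0.14, -0.0], [0.02, 0.2, -0.0], [0.02, 0.27, -0.0], [0.01, 0.34, -0.0], [-0.0, 0.4, -0.0], [-0.02, 0.47, -0.01], [-0.04, 0.53, -0.01], [-0.06, 0.6, -0.01], [-0.09, 0.66, -0.01]]
```

Call:
{"method": "move_arm", "body": {
  "motion": [
    [20, [0.01, 0.06, 0], 0],
    [20, [0.02, 0.13, 0], 0],
    [20, [0.02, 0.2, 0], 0],
    [20, [0.02, 0.27, 0], 0],
    [20, [0.02, 0.34, 0], 0],
    [20, [0.01, 0.4, 0], 0],
    [20, [-0.01, 0.47, 0], 0],
    [20, [-0.03, 0.53, 0], 0],
    [20, [-0.05, 0.6, 0], 0],
    [20, [-0.08, 0.66, 0], 0]
  ]
}}

```text
clock: 21.25
eef_pos: [0.6077, -0.0056, 0.1947]
tool_rot: [0.785, 0.618, 0.022, -0.023]
ft_force: [-5.2, 3.7, 7.9]
grip_width: 0.0216
```

```bash
python3 - <<'E'
from fit import *
s=adv([-.08,.66,0]);report(s);e=get_obs()["eef_pos"];print(e)
P=[(.5263,-.0777),(.5190,-.0512),(.5256,-.0234),(.5454,-.0024),(.5772,.0055),e[:2]]
c,r=fit(P);print(c,r)
s["C"][:2]=c.tolist();save(s);report(s)
d=e-s["C"];p=np.degrees(np.arctan2(d[1],d[0]));print(p,rows(np.linspace(p,p-35,11)[1:],s))
E
```

```text
t=21.25 phi_meas=52.7 r=55.8 z=0.1947 Fr=-0.2 Ft(cw on tool)=-6.4 Fz=7.9 w=0.0216 cmderr_mm=[ 1.  -1.3  0.1]
[ 0.60768323 -0.00555175  0.19474502]
[ 0.57393453 -0.04940541] [ 0.4  -0.04 -0.11 -0.01  0.    0.34]
t=21.25 phi_meas=52.4 r=55.3 z=0.1947 Fr=-0.3 Ft(cw on tool)=-6.4 Fz=7.9 w=0.0216 cmderr_mm=[ 1.  -1.3  0.1]
52.41900100626784 [[-0.01, 0.03, -0.01], [-0.05, 0.09, -0.01], [-0.08, 0.15, -0.02], [-0.12, 0.2, -0.02], [-0.16, 0.25, -0.02], [-0.21, 0.3, -0.03], [-0.26, 0.35, -0.03], [-0.31, 0.39, -0.03], [-0.37, 0.43, -0.04], [-0.42, 0.47, -0.04]]
```

Call:
{"method": "move_arm", "body": {
  "motion": [
    [20, [-0.02, 0.05, -0.01], 0],
    [20, [-0.05, 0.1, -0.01], 0],
    [20, [-0.08, 0.15, -0.02], 0],
    [20, [-0.12, 0.2, -0.02], 0],
    [20, [-0.16, 0.25, -0.02], 0],
    [20, [-0.21, 0.3, -0.03], 0],
    [20, [-0.26, 0.35, -0.03], 0],
    [20, [-0.31, 0.39, -0.03], 0],
    [20, [-0.37, 0.43, -0.04], 0],
    [20, [-0.42, 0.47, -0.04], 0]
  ]
}}

```text
clock: 22.25
eef_pos: [0.6262, -0.0314, 0.1951]
tool_rot: [0.785, 0.618, 0.022, -0.023]
ft_force: [-4.1, 4.6, 5.7]
grip_width: 0.0215
```

```bash
python3 - <<'E'
from fit import *
s=adv([-.42,.47,-.04]);report(s)
print(rows(np.linspace(17.4,-19,11)[1:],s))
c=camera("top");cv2.imwrite("pics/top13.png",cv2.resize(c["color"][145:285,110:350,::-1],None,fx=3,fy=3))
c=camera("wrist");cv2.imwrite("pics/w13.png",c["color"][:,:,::-1])
E
```

```text
t=22.25 phi_meas=19.0 r=55.3 z=0.1951 Fr=-2.4 Ft(cw on tool)=-5.7 Fz=5.7 w=0.0215 cmderr_mm=[ 0.4 -1.5  0.3]
[[-0.06, 0.03, -0.0], [-0.13, 0.06, -0.01], [-0.19, 0.09, -0.01], [-0.26, 0.11, -0.02], [-0.32, 0.13, -0.02], [-0.39, 0.14, -0.03], [-0.46, 0.15, -0.03], [-0.53, 0.15, -0.03], [-0.6, 0.15, -0.04], [-0.67, 0.15, -0.04]]
```

View pics/w13.png

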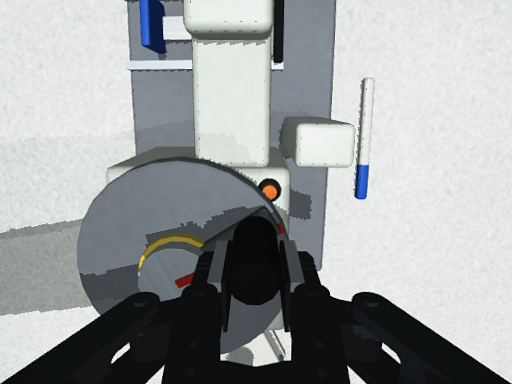

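Call:
{"method": "move_arm", "body": {
  "motion": [
    [20, [-0.06, 0.03, 0], 0],
    [20, [-0.13, 0.06, -0.01], 0],
    [20, [-0.19, 0.09, -0.01], 0],
    [20, [-0.26, 0.11, -0.02], 0],
    [20, [-0.32, 0.13, -0.02], 0],
    [20, [-0.39, 0.14, -0.03], 0],
    [20, [-0.46, 0.15, -0.03], 0],
    [20, [-0.53, 0.15, -0.03], 0],
    [20, [-0.6, 0.15, -0.04], 0],
    [20, [-0.67, 0.15, -0.04], 0]
  ]
}}

```text
clock: 23.35
eef_pos: [0.6264, -0.0677, 0.1952]
tool_rot: [0.785, 0.618, 0.022, -0.021]
ft_force: [0.9, 2.5, 4.9]
grip_width: 0.0214
```

```bash
python3 - <<'E'
from fit import *
s=adv([-.67,.15,-.04]);report(s);print(get_obs()["eef_pos"])
print(rows(np.linspace(-19,-54,11)[1:],s))
E
```

```text
t=23.35 phi_meas=340.8 r=55.6 z=0.1952 Fr=-0.0 Ft(cw on tool)=-2.6 Fz=4.9 w=0.0214 cmderr_mm=[-0.4  0.4  0.1]
[ 0.62640095 -0.0676994   0.19519066]
[[-0.07, -0.01, -0.01], [-0.13, -0.02, -0.01], [-0.2, -0.04, -0.01], [-0.26, -0.06, -0.02], [-0.32, -0.08, -0.02], [-0.39, -0.11, -0.03], [-0.44, -0.14, -0.03], [-0.5, -0.18, -0.03], [-0.56, -0.22, -0.03], [-0.61, -0.26, -0.04]]
```

Call:
{"method": "move_arm", "body": {
  "motion": [
    [20, [-0.07, -0.01, -0.01], 0],
    [20, [-0.13, -0.02, -0.01], 0],
    [20, [-0.2, -0.04, -0.01], 0],
    [20, [-0.26, -0.06, -0.02], 0],
    [20, [-0.32, -0.08, -0.02], 0],
    [20, [-0.39, -0.11, -0.03], 0],
    [20, [-0.44, -0.14, -0.03], 0],
    [20, [-0.5, -0.18, -0.03], 0],
    [20, [-0.56, -0.22, -0.03], 0],
    [20, [-0.61, -0.26, -0.04], 0]
  ]
}}

```text
clock: 24.35
eef_pos: [0.6063, -0.0945, 0.1955]
tool_rot: [0.786, 0.618, 0.022, -0.021]
ft_force: [4.3, -0.2, 2.7]
grip_width: 0.0216
```

```bash
python3 - <<'E'
from fit import *
s=adv([-.61,-.26,-.04]);report(s);print(get_obs()["eef_pos"])
print(rows(np.linspace(-54,-90,11)[1:],s))
E
```

```text
t=24.35 phi_meas=305.7 r=55.5 z=0.1955 Fr=2.7 Ft(cw on tool)=-3.4 Fz=2.7 w=0.0216 cmderr_mm=[-0.1  0.6  0. ]
[ 0.6063246  -0.09452383  0.19545869]
[[-0.05, -0.05, -0.0], [-0.1, -0.09, -0.0], [-0.14, -0.15, -0.01], [-0.18, -0.2, -0.01], [-0.22, -0.26, -0.01], [-0.26, -0.32, -0.01], [-0.29, -0.38, -0.01], [-0.31, -0.45, -0.01], [-0.34, -0.51, -0.01], [-0.35, -0.58, -0.02]]
```

Call:
{"method": "move_arm", "body": {
  "motion": [
    [20, [-0.05, -0.05, 0], 0],
    [20, [-0.1, -0.09, 0], 0],
    [20, [-0.14, -0.15, -0.01], 0],
    [20, [-0.18, -0.2, -0.01], 0],
    [20, [-0.22, -0.26, -0.01], 0],
    [20, [-0.26, -0.32, -0.01], 0],
    [20, [-0.29, -0.38, -0.01], 0],
    [20, [-0.31, -0.45, -0.01], 0],
    [20, [-0.34, -0.51, -0.01], 0],
    [20, [-0.35, -0.58, -0.02], 0]
  ]
}}

```text
clock: 25.35
eef_pos: [0.5734, -0.1049, 0.1955]
tool_rot: [0.786, 0.618, 0.021, -0.021]
ft_force: [3.8, -3.7, 4.6]
grip_width: 0.0214
```

```bash
python3 - <<'E'
from fit import *
s=adv([-.35,-.58,-.02]);report(s);e=get_obs()["eef_pos"];print(e)
P=[(.5263,-.0777),(.5190,-.0512),(.5256,-.0234),(.5454,-.0024),(.5772,.0055),(.6077,-.0056),(.6262,-.0314),(.6264,-.0677),(.6063,-.0945),e[:2]]
c,r=fit(P);print(c,r)
q=least_squares(lambda v:np.hypot(*(np.array(P)[:,:2]-v[:2]).T)-v[2],[*c,.055]);print(q.x)
s["C"][:2]=c.tolist();s["r"]=.0553;save(s)
d=e-s["C"];p=np.degrees(np.arctan2(d[1],d[0]));print(p,rows(np.linspace(-90,-125,11)[1:],s))
E
```

```text
t=25.35 phi_meas=269.5 r=55.5 z=0.1955 Fr=3.7 Ft(cw on tool)=-3.8 Fz=4.6 w=0.0214 cmderr_mm=[0.5 0.8 0.1]
[ 0.57340812 -0.10492017  0.19548118]
[ 0.57412396 -0.04961346] [0.46 0.15 0.15 0.26 0.2  0.36 0.17 0.32 0.23 0.31]
[ 0.57412837 -0.04965674  0.05526413]
-90.74154061938512 [[-0.03, -0.06, 0.0], [-0.04, -0.12, 0.0], [-0.04, -0.19, 0.0], [-0.04, -0.26, 0.0], [-0.04, -0.33, 0.0], [-0.04, -0.39, 0.01], [-0.02, -0.46, 0.01], [-0.01, -0.53, 0.01], [0.01, -0.59, 0.01], [0.03, -0.66, 0.01]]
```

Call:
{"method": "move_arm", "body": {
  "motion": [
    [20, [-0.03, -0.06, 0], 0],
    [20, [-0.04, -0.12, 0], 0],
    [20, [-0.04, -0.19, 0], 0],
    [20, [-0.04, -0.26, 0], 0],
    [20, [-0.04, -0.33, 0], 0],
    [20, [-0.04, -0.39, 0.01], 0],
    [20, [-0.02, -0.46, 0.01], 0],
    [20, [-0.01, -0.53, 0.01], 0],
    [20, [0.01, -0.59, 0.01], 0],
    [20, [0.03, -0.66, 0.01], 0]
  ]
}}

```text
clock: 26.35
eef_pos: [0.5415, -0.0947, 0.1952]
tool_rot: [0.785, 0.618, 0.022, -0.022]
ft_force: [1.8, -3.0, 4.4]
grip_width: 0.022
```

```bash
python3 - <<'E'
from fit import *
s=adv([.03,-.66,.01]);report(s)
print(rows(np.linspace(-125,-150,11)[1:],s))
E
```

```text
t=26.35 phi_meas=234.1 r=55.6 z=0.1952 Fr=1.4 Ft(cw on tool)=-3.2 Fz=4.4 w=0.0220 cmderr_mm=[ 0.7 -0.3  0.2]
[[0.02, -0.04, 0.0], [0.04, -0.08, 0.0], [0.06, -0.13, 0.01], [0.09, -0.17, 0.01], [0.11, -0.21, 0.01], [0.14, -0.25, 0.01], [0.17, -0.29, 0.01], [0.2, -0.32, 0.02], [0.23, -0.36, 0.02], [0.27, -0.39, 0.02]]
```

Call:
{"method": "move_arm", "body": {
  "motion": [
    [20, [0.02, -0.04, 0], 0],
    [20, [0.04, -0.08, 0], 0],
    [20, [0.06, -0.13, 0.01], 0],
    [20, [0.09, -0.17, 0.01], 0],
    [20, [0.11, -0.21, 0.01], 0],
    [20, [0.14, -0.25, 0.01], 0],
    [20, [0.17, -0.29, 0.01], 0],
    [20, [0.2, -0.32, 0.02], 0],
    [20, [0.23, -0.36, 0.02], 0],
    [20, [0.27, -0.39, 0.02], 0]
  ]
}}

```text
clock: 27.35
eef_pos: [0.5257, -0.0769, 0.1952]
tool_rot: [0.785, 0.618, 0.021, -0.022]
ft_force: [0.3, -3.1, 6.3]
grip_width: 0.0215
```

```bash
python3 - <<'E'
from fit import *
s=adv([.27,-.39,.02]);report(s)
c=camera("wrist");im=c["color"];cv2.imwrite("pics/w14.png",im[:,:,::-1])
o=get_obs();T=(o["eef_pos"],o["tool_rot"])
h=cv2.cvtColor(im,cv2.COLOR_RGB2HSV).astype(int)
m=((h[...,0]<8)|(h[...,0]>172))&(h[...,1]>150)&(h[...,2]>90)
n,l,st,ce=cv2.connectedComponentsWithStats(m.astype(np.uint8))
for i in range(1,n):
  if st[i][4]>40:
    ys,xs=np.where(l==i)
    for z in (.171,.189):
      W=np.array([onz(c,(x,y),z,T)[:2] for x,y in zip(xs,ys)]);mu=W.mean(0);v=np.linalg.svd(W-mu)[2][0]
      print(st[i],z,mu,"axis dir deg",np.degrees(np.arctan2(v[1],v[0]))%180,"from axis",np.degrees(np.arctan2(mu[1]+.0545,mu[0]-.5742))%360)
E
```

```text
t=27.35 phi_meas=209.4 r=55.6 z=0.1952 Fr=1.2 Ft(cw on tool)=-2.9 Fz=6.3 w=0.0215 cmderr_mm=[ 0.7 -0.3  0.2]
[295 169  39  30 373] 0.171 [ 0.56440313 -0.06224011] axis dir deg 21.02189146004966 from axis 218.31082489208933
[295 169  39  30 373] 0.189 [ 0.56247086 -0.05745258] axis dir deg 21.021891460049687 from axis 194.1295057390364
[227 212  23  20 120] 0.171 [ 0.51505123 -0.07455228] axis dir deg 26.741191505776783 from axis 198.72739497837043
[227 212  23  20 120] 0.189 [ 0.51767041 -0.06862927] axis dir deg 26.74119150577681 from axis 194.0332592278395
```

View pics/w14.png

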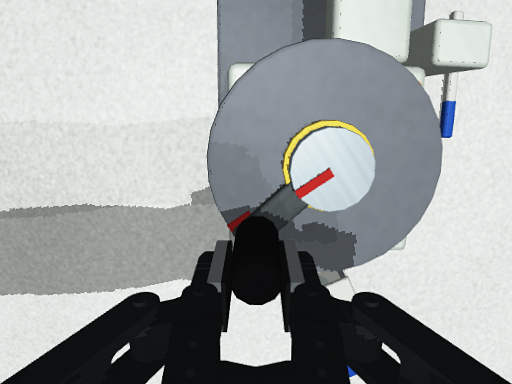

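```bash
python3 - <<'E'
from fit import *
s=load();print(rows(np.linspace(210,184,11)[1:],s))
E
```

```text
[[0.03, -0.04, 0.0], [0.07, -0.07, 0.01], [0.11, -0.1, 0.01], [0.15, -0.13, 0.01], [0.2, -0.15, 0.01], [0.24, -0.18, 0.02], [0.29, -0.2, 0.02], [0.33, -0.22, 0.02], [0.38, -0.24, 0.03], [0.43, -0.26, 0.03]]
```

Call:
{"method": "move_arm", "body": {
  "motion": [
    [20, [0.03, -0.04, 0], 0],
    [20, [0.07, -0.07, 0.01], 0],
    [20, [0.11, -0.1, 0.01], 0],
    [20, [0.15, -0.13, 0.01], 0],
    [20, [0.2, -0.15, 0.01], 0],
    [20, [0.24, -0.18, 0.02], 0],
    [20, [0.29, -0.2, 0.02], 0],
    [20, [0.33, -0.22, 0.02], 0],
    [20, [0.38, -0.24, 0.03], 0],
    [20, [0.43, -0.26, 0.03], 0]
  ]
}}

```text
clock: 28.4
eef_pos: [0.5186, -0.0529, 0.1952]
tool_rot: [0.785, 0.618, 0.022, -0.022]
ft_force: [1.8, -3.6, 4.7]
grip_width: 0.0218
```

```bash
cat > red.py <<'E'
from fit import *
def red(tag):
    o=get_obs();T=(o["eef_pos"],o["tool_rot"])
    c=camera("wrist");im=c["color"];cv2.imwrite(f"pics/{tag}.png",im[:,:,::-1])
    h=cv2.cvtColor(im,cv2.COLOR_RGB2HSV).astype(int)
    m=((h[...,0]<8)|(h[...,0]>172))&(h[...,1]>150)&(h[...,2]>90)
    n,l,st,ce=cv2.connectedComponentsWithStats(m.astype(np.uint8))
    for i in range(1,n):
      if st[i][4]>40:
        ys,xs=np.where(l==i)
        W=np.array([onz(c,(x,y),.171 if xs.mean()<260 else .189,T)[:2] for x,y in zip(xs,ys)]);mu=W.mean(0);v=np.linalg.svd(W-mu)[2][0]
        print(st[i],mu.round(4),"line dir",np.degrees(np.arctan2(v[1],v[0]))%180+0,"from axis",np.degrees(np.arctan2(mu[1]+.0545,mu[0]-.5742))%360)
E
python3 - <<'E'
from red import *
s=adv([.43,-.26,.03]);report(s);red("w15")
print(rows(np.linspace(184,178,7)[1:],s))
E
```

```text
t=28.40 phi_meas=183.3 r=55.6 z=0.1952 Fr=-1.6 Ft(cw on tool)=-3.7 Fz=4.7 w=0.0218 cmderr_mm=[ 0.2 -0.3  0.1]
[312 207  41  14 355] [ 0.5618 -0.0526] line dir 175.33069781372487 from axis 171.3042912348364
[231 210  26  12 132] [ 0.512  -0.0473] line dir 1.1311053529270225 from axis 173.3758051840287
[[0.01, -0.0, -0.0], [0.03, -0.01, 0.0], [0.05, -0.01, 0.0], [0.07, -0.02, 0.0], [0.09, -0.02, 0.0], [0.11, -0.03, 0.01]]
```

Call:
{"method": "move_arm", "body": {
  "motion": [
    [20, [0.01, 0, 0], 0],
    [20, [0.03, -0.01, 0], 0],
    [20, [0.05, -0.01, 0], 0],
    [20, [0.07, -0.02, 0], 0],
    [20, [0.09, -0.02, 0], 0],
    [20, [0.1, -0.03, 0], 0],
    [20, [0.1, -0.03, 0], 0],
    [20, [0.1, -0.03, 0], 0],
    [20, [0.1, -0.03, 0], 0],
    [20, [0.1, -0.03, 0], 0]
  ]
}}

```text
clock: 29.45
eef_pos: [0.5185, -0.0478, 0.1953]
tool_rot: [0.785, 0.618, 0.022, -0.022]
ft_force: [2.7, -1.9, 2.9]
grip_width: 0.0219
```

```bash
python3 - <<'E'
from red import *
s=adv([.1,-.03,0]);report(s);red("w16")
print(rows(np.linspace(178,173,6)[1:],s))
E
```

```text
t=29.45 phi_meas=178.1 r=55.6 z=0.1953 Fr=-2.8 Ft(cw on tool)=-1.8 Fz=2.9 w=0.0219 cmderr_mm=[-0.  -0.2  0.3]
[232 210  27  10 140] [ 0.513  -0.0415] line dir 175.061045909252 from axis 168.03965449769652
[314 215  40  11 357] [ 0.5622 -0.0516] line dir 169.67504294156564 from axis 166.22672915183523
[[0.03, 0.0, 0.01], [0.04, -0.0, 0.01], [0.06, -0.01, 0.01], [0.08, -0.01, 0.01], [0.1, -0.01, 0.01]]
```

Call:
{"method": "move_arm", "body": {
  "motion": [
    [20, [0.01, 0, 0], 0],
    [20, [0.02, 0, 0], 0],
    [20, [0.03, 0, 0], 0],
    [20, [0.04, 0, 0], 0],
    [20, [0.05, 0, 0], 0],
    [20, [0.05, 0, 0], 0],
    [20, [0.05, 0, 0], 0],
    [20, [0.05, 0, 0], 0],
    [20, [0.05, 0, 0], 0],
    [20, [0.05, 0, 0], 0]
  ]
}}

```text
clock: 30.5
eef_pos: [0.5189, -0.0454, 0.1955]
tool_rot: [0.785, 0.618, 0.022, -0.022]
ft_force: [1.8, -2.8, 1.8]
grip_width: 0.0218
```

```bash
python3 - <<'E'
from red import *
s=adv([.05,0,0]);report(s);red("w17")
print(rows(np.linspace(176,171,6)[1:],s))
E
```

```text
t=30.50 phi_meas=175.6 r=55.4 z=0.1955 Fr=-2.0 Ft(cw on tool)=-2.6 Fz=1.8 w=0.0218 cmderr_mm=[ 0.2 -0.2  0.3]
[233 210  26   9 132] [ 0.5135 -0.039 ] line dir 173.13083363754643 from axis 165.66996909835507
[314 219  40   9 360] [ 0.5622 -0.051 ] line dir 166.17344603696736 from axis 163.78333872450605
[[0.01, -0.01, 0.01], [0.03, -0.01, 0.01], [0.05, -0.01, 0.01], [0.07, -0.01, 0.01], [0.09, -0.01, 0.01]]
```

Call:
{"method": "move_arm", "body": {
  "motion": [
    [20, [0.01, 0, 0], 0],
    [20, [0.02, 0, 0], 0],
    [20, [0.03, 0, 0], 0],
    [20, [0.03, 0, 0], 0],
    [20, [0.03, 0, 0], 0],
    [20, [0.03, 0, 0], 0],
    [20, [0.03, 0, 0], 0],
    [20, [0.03, 0, 0], 0],
    [20, [0.03, 0, 0], 0],
    [20, [0.03, 0, 0], 0]
  ]
}}

```text
clock: 31.55
eef_pos: [0.5192, -0.0439, 0.1956]
tool_rot: [0.785, 0.618, 0.022, -0.022]
ft_force: [-1.1, -3.3, 2.5]
grip_width: 0.0217
```

```bash
python3 - <<'E'
from red import *
s=adv([.03,0,0]);report(s);red("w18")
E
```

```text
t=31.55 phi_meas=174.1 r=55.2 z=0.1956 Fr=0.8 Ft(cw on tool)=-3.4 Fz=2.5 w=0.0217 cmderr_mm=[ 0.3 -0.2  0.3]
[233 210  26   9 131] [ 0.5139 -0.0376] line dir 172.67363654357936 from axis 164.32468791802253
[314 221  40   9 360] [ 0.5623 -0.0508] line dir 166.1616634289982 from axis 162.49873009207607
```

Call:
{"method": "move_arm", "body": {
  "motion": [
    [20, [0.01, 0, 0], 0],
    [20, [0.02, 0, 0], 0],
    [20, [0.03, 0, 0], 0],
    [20, [0.03, 0, 0], 0],
    [20, [0.03, 0, 0], 0],
    [20, [0.03, 0, 0], 0],
    [20, [0.03, 0, 0], 0],
    [20, [0.03, 0, 0], 0],
    [20, [0.03, 0, 0], 0],
    [20, [0.03, 0, 0], 0]
  ]
}}

```text
clock: 32.6
eef_pos: [0.5194, -0.0431, 0.1956]
tool_rot: [0.786, 0.618, 0.021, -0.022]
ft_force: [-2.0, -4.4, 2.4]
grip_width: 0.0216
```

```bash
python3 - <<'E'
from red import *
s=adv([.03,0,0]);report(s);red("w19");print(rows([172,171,170,169],s))
E
```

```text
t=32.60 phi_meas=173.2 r=55.1 z=0.1956 Fr=1.5 Ft(cw on tool)=-4.6 Fz=2.4 w=0.0216 cmderr_mm=[0.5 0.5 0.4]
[233 211  26   9 117] [ 0.514  -0.0372] line dir 172.36243910209836 from axis 164.00208113793565
[314 222  40   9 326] [ 0.5622 -0.0507] line dir 165.53276331277087 from axis 162.5810028628315
[[0.01, -0.01, 0.01], [0.03, -0.01, 0.01], [0.05, -0.02, 0.01], [0.07, -0.02, 0.02]]
```

Call:
{"method": "move_arm", "body": {
  "motion": [
    [20, [0.01, 0, 0], 0],
    [20, [0.02, 0, 0], 0],
    [20, [0.02, 0, 0], 0],
    [20, [0.02, 0, 0], 0],
    [20, [0.02, 0, 0], 0],
    [20, [0.02, 0, 0], 0],
    [20, [0.02, 0, 0], 0],
    [20, [0.02, 0, 0], 0],
    [20, [0.02, 0, 0], 0],
    [20, [0.02, 0, 0], 0]
  ]
}}

```text
clock: 33.65
eef_pos: [0.5195, -0.0426, 0.1956]
tool_rot: [0.786, 0.618, 0.021, -0.021]
ft_force: [-3.4, -6.1, 1.6]
grip_width: 0.0212
```

```bash
python3 - <<'E'
from red import *
s=adv([.02,0,0]);report(s);red("w20")
E
```

```text
t=33.65 phi_meas=172.7 r=55.1 z=0.1956 Fr=2.6 Ft(cw on tool)=-6.4 Fz=1.6 w=0.0212 cmderr_mm=[0.6 1.  0.4]
[233 212  26   9  99] [ 0.5136 -0.0372] line dir 173.16927556345036 from axis 164.04430292083023
[314 223  40   9 358] [ 0.5624 -0.0507] line dir 165.96606301754764 from axis 162.13367637503345
```

Call:
{"method": "move_arm", "body": {
  "motion": [
    [20, [0.01, 0, 0], 0],
    [20, [0.02, 0, 0], 0],
    [20, [0.02, 0, 0], 0],
    [20, [0.02, 0, 0], 0],
    [20, [0.02, 0, 0], 0],
    [20, [0.02, 0, 0], 0],
    [20, [0.02, 0, 0], 0],
    [20, [0.02, 0, 0], 0],
    [20, [0.02, 0, 0], 0],
    [20, [0.02, 0, 0], 0]
  ]
}}

```text
clock: 34.7
eef_pos: [0.5196, -0.0422, 0.1957]
tool_rot: [0.786, 0.618, 0.02, -0.021]
ft_force: [-3.5, -7.2, 2.2]
grip_width: 0.0217
```

```bash
python3 - <<'E'
from red import *
s=adv([.02,0,0]);report(s);red("w21")
E
```

```text
t=34.70 phi_meas=172.3 r=55.1 z=0.1957 Fr=2.5 Ft(cw on tool)=-7.7 Fz=2.2 w=0.0217 cmderr_mm=[0.7 1.5 0.4]
[233 212  26  10  86] [ 0.5133 -0.0371] line dir 173.38005378940005 from axis 164.04361405375442
[314 224  40   9 359] [ 0.5624 -0.0508] line dir 166.18353140156213 from axis 162.7702835636492
```

View pics/w21.png

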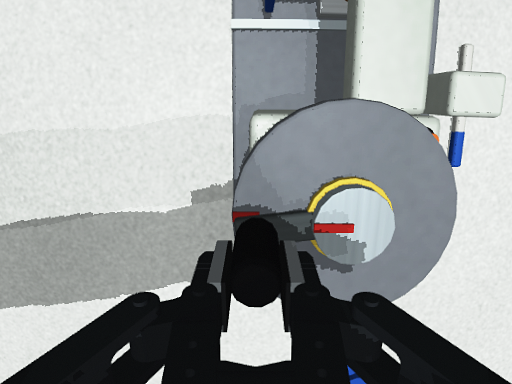

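Call:
{"method": "move_arm", "body": {
  "motion": [
    [20, [0.01, 0, 0], 0],
    [20, [0.02, 0, 0], 0],
    [20, [0.02, 0, 0], 0],
    [20, [0.02, 0, 0], 0],
    [20, [0.02, 0, 0], 0],
    [20, [0.02, 0, 0], 0],
    [20, [0.02, 0, 0], 0],
    [20, [0.02, 0, 0], 0],
    [20, [0.02, 0, 0], 0],
    [20, [0.02, 0, 0], 0]
  ]
}}

```text
clock: 35.75
eef_pos: [0.5196, -0.0417, 0.1956]
tool_rot: [0.786, 0.618, 0.02, -0.021]
ft_force: [-3.8, -7.4, 1.8]
grip_width: 0.0217
```

```bash
python3 - <<'E'
from red import *
s=adv([.02,0,0]);report(s);red("w22")
E
```

```text
t=35.75 phi_meas=171.7 r=55.1 z=0.1956 Fr=2.7 Ft(cw on tool)=-7.9 Fz=1.8 w=0.0217 cmderr_mm=[0.9 1.9 0.5]
[233 213  26   9  87] [ 0.5135 -0.0367] line dir 173.27818764427573 from axis 163.68221309226453
[314 225  40   9 346] [ 0.5626 -0.0509] line dir 165.13762039850144 from axis 162.69621301273418
```

```bash
python3 - <<'E'
from red import *
c=camera("wrist")
def hubred(f,T):
    im=cv2.imread(f)[:,:,::-1].copy();h=cv2.cvtColor(im,cv2.COLOR_RGB2HSV).astype(int)
    m=((h[...,0]<8)|(h[...,0]>172))&(h[...,1]>120)&(h[...,2]>70)
    n,l,st,ce=cv2.connectedComponentsWithStats(m.astype(np.uint8))
    for i in range(1,n):
        if st[i][4]>40:
            ys,xs=np.where(l==i); z=.171 if xs.mean()<270 else .189
            W=np.array([onz(c,(x,y),z,T)[:2] for x,y in zip(xs,ys)]);mu=W.mean(0)
            r=cv2.minAreaRect(np.c_[xs,ys].astype(np.float32)); a=cv2.boxPoints(r)
            w=np.array([onz(c,p,z,T)[:2] for p in a]); e=sorted([w[1]-w[0],w[2]-w[1]],key=np.linalg.norm)[1]
            v=np.linalg.svd(W-mu)[2][0]
            print(f,st[i][:5],mu.round(4),"svd",(np.degrees(np.arctan2(v[1],v[0]))%180).round(2),"rect",(np.degrees(np.arctan2(e[1],e[0]))%180).round(2),"frompt",(np.degrees(np.arctan2(mu[1]+.0535,mu[0]-.5743))%360).round(2))
q=[.785,.618,.022,-.022]
hubred("pics/w9.png",([.5203,-.0783,.2647],q))
hubred("pics/w10.png",([.5263,-.0776,.1952],q))
hubred("pics/w11.png",([.5263,-.0777,.1954],q))
for f,p in [("w17",[.5189,-.0454,.1955]),("w19",[.5194,-.0431,.1956]),("w22",[.5196,-.0417,.1956])]: hubred(f"pics/{f}.png",(p,q))
E
```

```text
pics/w9.png [226 141  21   8 167] [ 0.5146 -0.0386] svd 166.16 rect 166.43 frompt 165.98
pics/w9.png [288 145  31   7 200] [ 0.5618 -0.0504] svd 165.68 rect 166.69 frompt 166.16
pics/w10.png [205 158  29  11 290] [ 0.5148 -0.0389] svd 166.09 rect 166.43 frompt 166.17
pics/w10.png [288 165  42  10 398] [ 0.5623 -0.0506] svd 165.76 rect 166.65 frompt 166.61
pics/w11.png [206 157  28  12 290] [ 0.5148 -0.0389] svd 165.82 rect 166.42 frompt 166.16
pics/w11.png [288 164  42  11 380] [ 0.5622 -0.0506] svd 166.37 rect 165.2 frompt 166.62
pics/w17.png [232 209  27  11 177] [ 0.5136 -0.0389] svd 173.57 rect 166.6 frompt 166.45
pics/w17.png [314 219  40   9 360] [ 0.5623 -0.051 ] svd 166.18 rect 166.41 frompt 168.46
pics/w19.png [232 210  27  11 144] [ 0.5135 -0.0371] svd 171.94 rect 2.46 frompt 164.9
pics/w19.png [313 222  41  10 349] [ 0.5624 -0.0506] svd 165.77 rect 166.39 frompt 166.35
pics/w22.png [233 213  26  10  97] [ 0.5134 -0.0368] svd 174.6 rect 166.61 frompt 164.64
pics/w22.png [314 225  40   9 347] [ 0.5626 -0.0508] svd 165.27 rect 166.37 frompt 167.05
```

Call:
{"method": "move_arm", "body": {
  "motion": [
    [20, [0.01, 0, 0], 0],
    [20, [0.02, 0, 0], 0],
    [20, [0.02, 0, 0], 0],
    [20, [0.02, 0, 0], 0],
    [20, [0.02, 0, 0], 0],
    [20, [0.02, 0, 0], 0],
    [20, [0.02, 0, 0], 0],
    [20, [0.02, 0, 0], 0],
    [20, [0.02, 0, 0], 0],
    [20, [0.02, 0, 0], 0]
  ]
}}

```text
clock: 36.85
eef_pos: [0.5197, -0.0412, 0.1957]
tool_rot: [0.786, 0.618, 0.019, -0.02]
ft_force: [-3.6, -9.6, 2.5]
grip_width: 0.0218
```

```bash
python3 - <<'E'
from red import *
s=adv([.02,0,0]);report(s)
c=camera("top");cv2.imwrite("pics/top23.png",cv2.resize(c["color"][145:285,110:350,::-1],None,fx=3,fy=3));
E
python3 q.py
```

```text
t=36.85 phi_meas=171.2 r=55.0 z=0.1957 Fr=2.1 Ft(cw on tool)=-10.0 Fz=2.5 w=0.0218 cmderr_mm=[1.  2.4 0.5]
[-2.36 -9.31  1.76] [-0.1 -9.6] [-0.0862 -0.0792] [ 0.5197 -0.0412  0.1957]
```

View pics/top23.png

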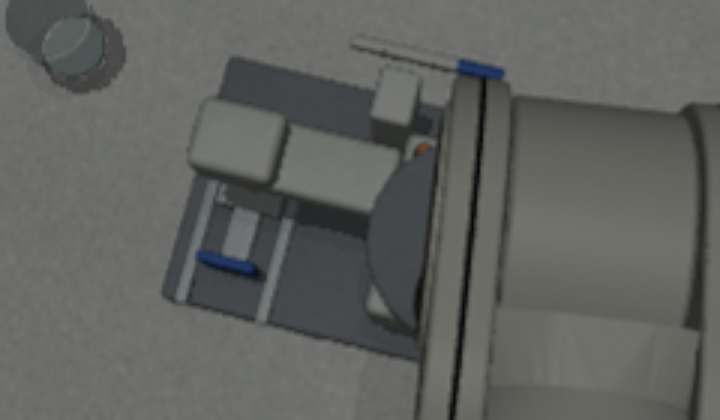

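Call:
{"method": "move_arm", "body": {
  "motion": [
    [20, [-0.02, 0, 0], 0],
    [20, [-0.04, 0, 0], 0],
    [20, [-0.06, 0, 0], 0],
    [24, [-0.06, 0, 0], 0],
    [30, [-0.06, 0, 0], 0],
    [40, [-0.06, 0, 0], 0],
    [50, [-0.06, 0, 0], 0],
    [50, [-0.06, 0, 0], 0],
    [50, [-0.06, 0, 0], 0],
    [50, [-0.06, 0, 0], 0]
  ]
}}

```text
clock: 37.9
eef_pos: [0.5201, -0.0414, 0.1958]
tool_rot: [0.785, 0.618, 0.022, -0.022]
ft_force: [0.4, -0.4, -0.0]
grip_width: 0.0502
```

```bash
python3 q.py;python3 -c "
from red import *
red('w24')"
```

```text
[ 0.39 -0.38 -0.03] [ 0.47 -0.28] [-0.0858 -0.0792] [ 0.5201 -0.0414  0.1958]
[232 214  27   9 227] [ 0.5145 -0.0386] line dir 169.40917016607528 from axis 165.11825038397967
[313 225  40  10 319] [ 0.5624 -0.0508] line dir 165.56861211976883 from axis 162.59780576974728
```

View pics/w24.png

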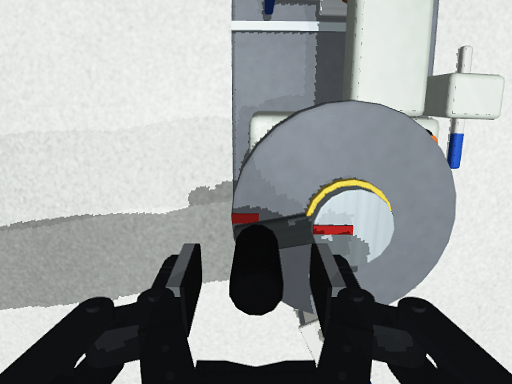

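Knob released and clear on both sides (knob between columns 232–282, pads at 200/312), no force. Lifting off and away.

Call:
{"method": "move_arm", "body": {
  "motion": [
    [50, [0, 0, -0.2], 0],
    [50, [0, 0, -0.5], 0],
    [50, [0, 0, -0.9], 0],
    [50, [0, 0, -1.4], 0],
    [50, [0, 0, -1.9], 0],
    [50, [0, -0.5, -2.2], 0],
    [50, [0, -1.1, -2.3], 0],
    [50, [0, -1.7, -2.3], 0],
    [50, [0, -2.2, -2.3], 0],
    [50, [0, -2.4, -2.3], 0]
  ]
}}

```text
clock: 38.95
eef_pos: [0.4009, -0.0201, 0.3129]
tool_rot: [0.785, 0.618, 0.022, -0.021]
ft_force: [0.5, -0.3, 0.2]
grip_width: 0.0503
```

Call:
{"method": "move_arm", "body": {
  "motion": [
    [50, [-0.4, 0, 0], 0],
    [50, [-0.9, 0, 0], 0],
    [50, [-1.5, 0, 0], 0],
    [50, [-2.1, 0, 0], 0],
    [50, [-2.7, 0, 0], 0],
    [50, [-3.2, 0, 0], 0],
    [50, [-3.5, 0, 0], 0],
    [50, [-3.5, 0, 0], 0],
    [50, [-3.5, 0, 0], 0],
    [50, [-3.5, 0, 0], 0]
  ]
}}

```text
clock: 39.95
eef_pos: [0.3618, -0.1897, 0.301]
tool_rot: [0.785, 0.618, 0.022, -0.022]
ft_force: [-0.5, 0.0, 0.0]
grip_width: 0.0501
```

```bash
python3 q.py;python3 - <<'E'
from h import *
c=camera("top");im=c["color"];cv2.imwrite("pics/top25.png",cv2.resize(im[145:285,110:350,::-1],None,fx=3.3,fy=3.3,interpolation=cv2.INTER_CUBIC))
h=cv2.cvtColor(im,cv2.COLOR_RGB2HSV).astype(int)
for b in blobs(((h[...,0]<8)|(h[...,0]>172))&(h[...,1]>120)): print(b)
a=onz(c,(267.1,224.0),.189)
pr=lambda p:((p[:2]-TP)@MP*1000).round(1)
for b in blobs((h[...,0]>100)&(h[...,0]<130)&(h[...,1]>120)): print(b)
im0=cv2.imread("pics/top0.png")[:,:,::-1]
h0=cv2.cvtColor(im0,cv2.COLOR_BGR2HSV)
c=camera("scene");im=c["color"];cv2.imwrite("pics/sc25.png",cv2.resize(im[100:280,160:360,::-1],None,fx=3.3,fy=3.3,interpolation=cv2.INTER_CUBIC))
E
```

```text
[-0.47  0.01  0.05] [-0.46 -0.1 ] [-0.2046 -0.2608] [ 0.3618 -0.1897  0.301 ]
([264, 225, 4, 11, 19], [265.9, 230.1])
([258, 252, 4, 8, 19], [259.4, 255.9])
([263, 165, 15, 7, 61], [269.6, 168.3])
([354, 225, 15, 14, 160], [360.8, 231.7])
([176, 229, 20, 8, 82], [185.7, 232.5])
([338, 228, 15, 14, 160], [344.8, 234.9])
([454, 252, 58, 83, 3271], [488.3, 291.7])
```

View pics/top25.png

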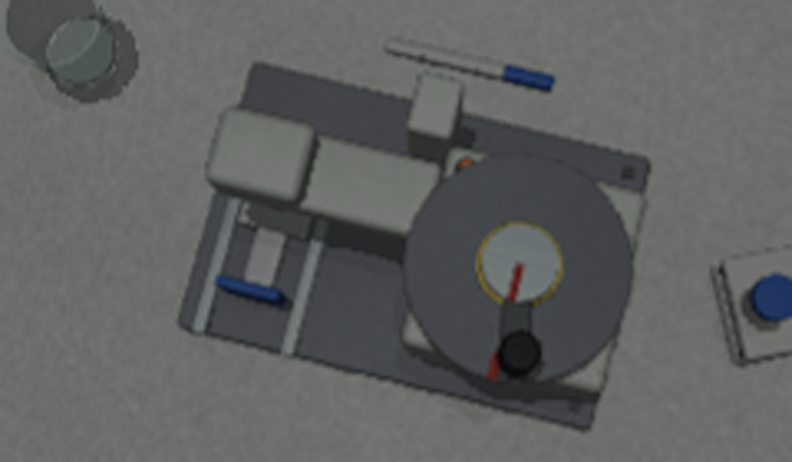

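View pics/sc25.png

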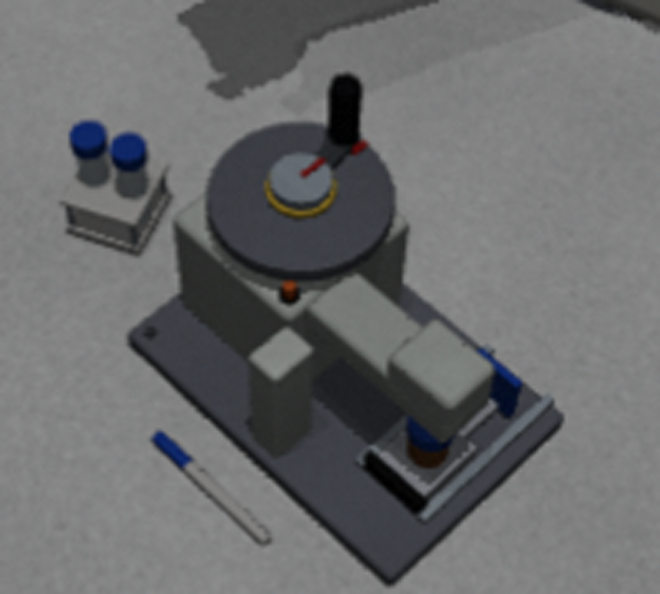

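```bash
python3 -c "
from workcell import *
print(job_done(), get_obs()['clock'])"
```

```text
the job is handed in; nothing more can be done
the job is handed in; nothing more can be done
```

I pushed the slide home, turned the flywheel clockwise through one full revolution to its stop, let go and moved the arm clear. I handed the job in at about 40 s, and no verdict is reported.

**Slide:** It stopped dead on the bumper: the push rose from 4.7 to 9.7 N with no further movement, and the finger was where a home paddle should be.

**Flywheel:** Driving took about 2–6 N at the knob. At the stop I raised the push to 10 N, the most I measured, while the wheel's red lines stayed put. After release, the two red marks in the top view lie within 0.4 pixel of where they started, under about 1°. The indicator pin is visibly up.

**Beaker, rack and marker:** The rack's and marker's blue caps are within 0.1 pixel of their starting places in the top view. The beaker I judged only by eye, and it looks unmoved.

**Things that went wrong or that I couldn't confirm:**
- **Wrist limit:** An early move ran the last joint into its limit, left the tool tilted about 3.6° and short of its target. It touched nothing, and I worked with that tilt from then on.
- **First push:** My first push passed over the paddle without touching it, because the fingertips sit roughly 20 mm higher than the stated tool point. I lowered the tool and pushed again.
- **Cap depth:** I could not measure it directly. That it is pressed on rests on the full turn with the slide home, and on the scene picture.
- **Angle readings:** The outer red mark and the hub line disagreed by a few degrees in some wrist pictures, where the knob hid part of the mark. I relied on the force rise and the top view instead.

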